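# Load the sprung polishing-tool rack

### The arm

A 6-joint arm with a two-finger parallel gripper is mounted at the origin on a cart in front of the work surface, level with it; the furniture and walls round the work are solid. World frame = base frame: x ahead of the robot, y to its left, z up, the work surface at z = 0. Lengths are in mm, angles in rad, forces in N, time in s.
With the tool pointing down it reaches from about 350 to 775 mm from the base axis. Payload 7.3 kg.
Tool frame: the origin (TCP) lies at the very end of the fingers, on their centre line; the grasp point (between the pads) lies grip_point_offset behind it (grip_point_offset is the distance from the TCP to the grasp point, in mm); x points along the fingers, z is the direction in which the jaws open and shut, and the axes are right-handed (so a half turn about x gives the same grasp; the last joint's range is limited). The gripper opens to 92 mm and grips with 3 to 60 N. Pads are 19 mm wide; open, the fingers measure 130 mm over their backs; the gripper's body (75 mm by 190 mm) begins 47 mm behind the grasp point.
Start: joints at [1.169, 0.342, 1.524, -0, 1.275, -0.146], TCP at [132.819, 507.941, 226.741] pointing down, gripper open.
Joint ranges: [-2.53, 2.53], [-0.77, 2.02], [0.04, 2.7], [-1, 4.14], [0.28, 2.66], [-3.11, 3.11]. Speed limits (rad/s): [2.57, 2.57, 3.14, 3.14, 3.14, 3.14].

### API

Orientations are given as [roll, pitch, yaw] about the fixed x, y, z axes, in that order (R = Rz(yaw) Ry(pitch) Rx(roll)).
In Python, from plant import * gives the robot as it stands.
- The arm moves only by the tool send_rows, never from a script. Its argument "series" is text: rows parted by semicolons, each of 5 numbers parted by spaces: the gripper's target within -1 to 1 (fully open at 1, half-way at 0, shut at -1), then the shift along the tool's x, y, z in units of 30 mm (1.0 is 30 mm), then the turn about the tool's x in units of 5 degrees (1.0 is 5 degrees). A call has 1 to 8 rows; each row is the pose to reach, as a shift and turn from the pose commanded when the call began, along the tool's axes at that moment; what a row does not reach only later rows make up. A row lasts 1/8 s, in which the tool goes at most 62.5 mm and 10.7 degrees, less where a joint would pass 70% of its speed; a pose out of reach is approached as far as the arm can. A call with a gripper value outside its range is refused whole. The fingers move at their own pace and stop on an object; the grip force is fixed at half the most. Time passes only in rows, so rows that repeat a pose let the fingers close. It gives the time, the measured TCP pose, the force and the opening at its end, in the units of the state.
- get_obs(): the state, without advancing time (a new reading comes with each control period).
- capture(name): name is "side" or "top"; returns a dict with "pixels" (400x640x3 uint8, red, green, blue), "mtx" (3x3 intrinsics, pixels), "R" (3x3) and "t" (3): a world point X has camera coordinates R X + t. Camera axes: x right, y down, z forward; pixel columns grow to the right and rows downward; lengths in mm; the calibration is good to about 2 mm. A picture is of the moment at which its call begins. There is no depth.
- close_job(): hands the job in, once; it reports no verdict.
Trained networks look in a picture, given as the dict that the camera call returned (one of the last four; its "shot" number tells which), for a name from the list of things; names that differ only in an ending like _2 or _b are one class to them, and where a whole thing is asked for, a point or a joint stands for the part that bears it (a point fixed in the world has none). Each returns a list of dicts, best first, with "score" (0 to 1); they miss things now and then, are a little off and sometimes report something else, mostly with a low value. They report only what shows in the picture. A call takes as long as a camera call.
- cut_out(picture, thing): "pixels" (400x640 bool, what is visible of it).
- place_of(picture, thing): "point" ([x, y, z] in mm, in world coordinates, good to about 4 mm: a listed point, or the origin of a listed thing).
The state is a dict: "time": time; "joint_positions": joint angles; "dq": joint speeds; "tau": joint torques, N m; "tool_pos": TCP position; "tcp_rot": TCP orientation; "contact_force": force on the tool from outside, world axes, zero at the start; "moment": the same for the moment, N m; "grip_width": finger opening in mm.
Only numpy, scipy, OpenCV 4.12 (cv2) and the standard library are available. Lean on these libraries where they do the work, as an engineer would, in place of code of your own. Each camera call takes 0.05 s, during which the arm holds its last target.

### The job

Make up the polishing kit in the sprung tool rack: put the blue-capped paste syringe in the left bay, the grey stone in the middle bay and the wooden lap in the right bay. Each tool has to lie level with one end in its brass sprung cup and the other end fully home under the black hood on the far side, so that the spring holds it. Leave the other things on the bench where they are.

Things in the scene. Friction and masses are not known exactly. Their poses are not given: they have to be found in the camera images.
- tool_rack: Tool rack, fixed: grey plate 216 x 164 mm, top 28 mm above the bench, sides folded up 9 mm, with three bays 48 mm apart (left paste, middle stone, right lap). Origin on the bench under the middle bay; x runs along the bays away from the robot (plate from -126 to +90 mm), y left, z up. Each bay: brass sprung cup at the robot's end, black hooded pocket at the far end, between them only the plate, 16 mm below the tool.
- lap_bay (a point): Where the centre of the wooden lap lies when home in the right bay, 48.5 mm above the bench; axes as the rack's (x along the bay, towards the hood). An empty bay is too short for its tool until the cup is pushed back, and both ends are roofed: the tool goes in tilted about 20 degrees, cup end down, pushes the cup back, is levelled in front of the hood and let go under it.
- stone_bay (a point): Where the centre of the grey stone lies when home in the middle bay, 49.5 mm above the bench; axes as the rack's (x along the bay, towards the hood). An empty bay is too short for its tool until the cup is pushed back, and both ends are roofed: the tool goes in tilted about 20 degrees, cup end down, pushes the cup back, is levelled in front of the hood and let go under it.
- paste_bay (a point): Where the centre of the blue-capped syringe lies when home in the left bay, 53.5 mm above the bench; axes as the rack's (x along the bay, towards the hood). An empty bay is too short for its tool until the cup is pushed back, and both ends are roofed: the tool goes in tilted about 20 degrees, cup end down, pushes the cup back, is levelled in front of the hood and let go under it.
- lap_cup_in (a point): Inside of the brass sprung cup of the right bay: foot of its back wall, mid-width, on the cup's floor; axes as the rack's. The cup opens towards +x, 10 mm deep, 18 mm wide, its roof's underside 15 mm above its floor, with flared cheeks 8 mm before the mouth. Its floor is level with the pocket's. Behind it stand the plunger, then a dark housing 26 mm wide.
- stone_cup_in (a point): Inside of the brass sprung cup of the middle bay: foot of its back wall, mid-width, on the cup's floor; axes as the rack's. The cup opens towards +x, 10 mm deep, 18 mm wide, its roof's underside 17 mm above its floor, with flared cheeks 8 mm before the mouth. Its floor is level with the pocket's. Behind it stand the plunger, then a dark housing 26 mm wide.
- paste_cup_in (a point): Inside of the brass sprung cup of the left bay: foot of its back wall, mid-width, on the cup's floor; axes as the rack's. The cup opens towards +x, 10 mm deep, 20 mm wide, its roof's underside 25 mm above its floor, with flared cheeks 8 mm before the mouth. Its floor is level with the pocket's. Behind it stand the plunger, then a dark housing 26 mm wide.
- lap_cup (a joint): How far the cup of the right bay is pushed back towards the robot, m: 0 free, 0.004 with its tool home, 0.022 at the stop. The spring pushes with 3 N when free, 0.25 N more for each mm. From about 0.013 the tool's far end clears the hood.
- stone_cup (a joint): How far the cup of the middle bay is pushed back towards the robot, m: 0 free, 0.004 with its tool home, 0.022 at the stop. The spring pushes with 3 N when free, 0.25 N more for each mm. From about 0.013 the tool's far end clears the hood.
- paste_cup (a joint): How far the cup of the left bay is pushed back towards the robot, m: 0 free, 0.004 with its tool home, 0.022 at the stop. The spring pushes with 3 N when free, 0.25 N more for each mm. From about 0.013 the tool's far end clears the hood.
- lap_hood (a point): Mouth of the black hooded pocket of the right bay: mid-width, on its floor; axes as the rack's. The pocket is 8 mm deep to its far wall, 18 mm wide; the hood's underside is 14 mm and its top 18 mm above the floor. The floor reaches 17 mm forward of the mouth, between low flared cheeks.
- stone_hood (a point): Mouth of the black hooded pocket of the middle bay: mid-width, on its floor; axes as the rack's. The pocket is 8 mm deep to its far wall, 18 mm wide; the hood's underside is 16 mm and its top 20 mm above the floor. The floor reaches 17 mm forward of the mouth, between low flared cheeks.
- paste_hood (a point): Mouth of the black hooded pocket of the left bay: mid-width, on its floor; axes as the rack's. The pocket is 8 mm deep to its far wall, 20 mm wide; the hood's underside is 24 mm and its top 28 mm above the floor. The floor reaches 17 mm forward of the mouth, between low flared cheeks.
- wood_lap_mid (a point): Wooden lapping stick with one red end, 140 mm long, 14 mm wide, 9 mm high; either end may go in the cup. It starts lying flat on the bench, right of the rack, long axis roughly along world x. Point: its centre, half-way up; its y axis runs along its length, z up.
- grey_stone_mid (a point): Grey abrasive stone stick, 120 mm long, 14 mm wide, 11 mm high; either end may go in the cup. It starts lying flat on the bench, right of the rack, long axis roughly along world x. Point: its centre, half-way up; its y axis runs along its length, z up.
- paste_blue_mid (a point): Diamond-paste syringe with a blue cap, 124 mm long, barrel 16 mm wide and 19 mm high (finger flange 30 mm wide near one end); either end may go in the cup. It starts lying flat on the bench, right of the rack, long axis roughly along world x. Point: its centre, half-way up; its y axis runs along its length, z up.
- paste_red_mid (a point): Syringe of the same make with a red cap, lying among the others; it is not wanted and stays where it is. Point: its centre, half-way up.
- marker: Red and white paint marker, 126 x 14 mm, lying far left at the front edge; stays. Origin under its middle.
- hex_driver: Hex driver with red handle, 170 mm long, lying behind the rack; stays. Origin under its middle.
- tape_roll: Roll of masking tape, 105 mm across, 24 mm high, lying at the back right; stays. Origin under its middle.

How it is judged:
By the outcome, as a careful person would: the job done as asked, in the order asked, and still so for the second after the job is handed in, with the robot touching nothing.
It also fails if it takes over 72 s, if anything falls off the work surface, if the arm or the gripper's body presses on something with over 40 N, if the wrist force passes 120 N, or if a joint passes its speed limit or range.

## Working session

There is one attempt and no reset: what is moved stays moved. The work goes in short steps, Python scripts to look and compute and a tool call to move; the robot and the scene stay as the last step left them, time stands still between calls to the robot, and variables do not carry over. Pictures are saved under pics/ and viewed, and the job is handed in when it is done.

Besides the shell and the picture viewer there is one more tool, called as name(argument=value, ...), one argument or row to a line, values as JSON. send_rows: Moves the arm, as the interface text tells. Its arguments: {"type":"object","properties":{"series":{"type":"string"}},"required":["series"]}

```bash
ls; mkdir -p pics; python3 - <<'E'
from plant import *
import cv2
o=get_obs();print(o)
for n in("top","side"):
    p=capture(n);cv2.imwrite(f"pics/{n}0.png",p["pixels"][:,:,::-1]);print(n,p["shot"],p["mtx"],p["R"],p["t"])
    for th in ["tool_rack","wood_lap_mid","grey_stone_mid","paste_blue_mid","paste_red_mid","lap_bay","stone_bay","paste_bay","lap_cup_in","stone_cup_in","paste_cup_in","lap_hood","stone_hood","paste_hood"]:
        print(th,[(d["point"],round(d["score"],2)) for d in place_of(p,th)][:2])
E
```

```text
pics
{'time': 0.0, 'joint_positions': array([ 1.16900461e+00,  3.42752468e-01,  1.52504617e+00,  1.24745421e-05,
        1.27538816e+00, -1.45989888e-01]), 'dq': array([ 0.00050336, -0.00138626, -0.00185105, -0.0015559 , -0.0019183 ,
        0.00090284]), 'tau': array([ 9.24600099e-04, -4.31233943e+01, -2.44222909e+01,  7.19997799e-02,
        5.57714654e-02, -1.28970328e-04]), 'tool_pos': array([132.6408205 , 507.53665008, 226.01935289]), 'tcp_rot': array([ 2.98812025,  1.56920214, -1.9800742 ]), 'contact_force': array([-0.53493826,  0.11881098, -0.08713762]), 'moment': array([0.03066041, 0.01461702, 0.03515811]), 'grip_width': 91.68288682760539}
top 1 [[402.83505988   0.         328.37229752]
 [  0.         402.83505988 202.45656779]
 [  0.           0.           1.        ]] [[ 0.02568376 -0.99954449  0.01584763]
 [-0.98423226 -0.02805921 -0.17464118]
 [ 0.1750063  -0.01111231 -0.9845046 ]] [ 20.36105289 607.47964798 968.49252091]
tool_rack [([562.5, -6.6, 2.4], 0.72)]
wood_lap_mid [([464.1, -266.1, 4.7], 0.6)]
grey_stone_mid [([624.8, -259.2, 8.0], 0.72), ([559.7, -54.2, 48.5], 0
[... 1029 characters left out ...]
 -187.7, 10.4], 0.55), ([624.9, -54.5, 46.1], 0.44)]
paste_red_mid [([777.0, -159.0, -2.1], 0.73), ([637.8, -197.9, 9.8], 0.47)]
lap_bay [([563.6, -54.8, 47.4], 0.95), ([517.2, -8.5, 40.5], 0.33)]
stone_bay [([572.0, -6.3, 45.3], 0.7), ([745.2, -6.9, -1.0], 0.61)]
paste_bay [([575.3, 42.3, 54.6], 0.67), ([625.3, -53.8, 47.0], 0.27)]
lap_cup_in [([493.5, -52.2, 47.2], 0.64), ([516.2, -8.1, 43.7], 0.16)]
stone_cup_in [([465.4, -264.3, 2.7], 0.7), ([515.1, -3.9, 41.9], 0.61)]
paste_cup_in [([509.5, 47.6, 44.8], 0.43)]
lap_hood [([626.8, -53.4, 41.0], 0.72), ([470.7, -185.7, 10.5], 0.19)]
stone_hood [([624.9, -1.9, 42.3], 0.7)]
paste_hood [([622.5, 39.1, 48.5], 0.62), ([396.4, 348.1, 2.1], 0.4)]
```

View pics/top0.png

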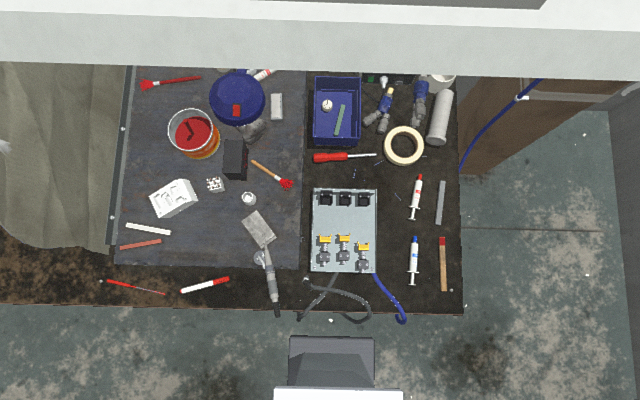

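View pics/side0.png

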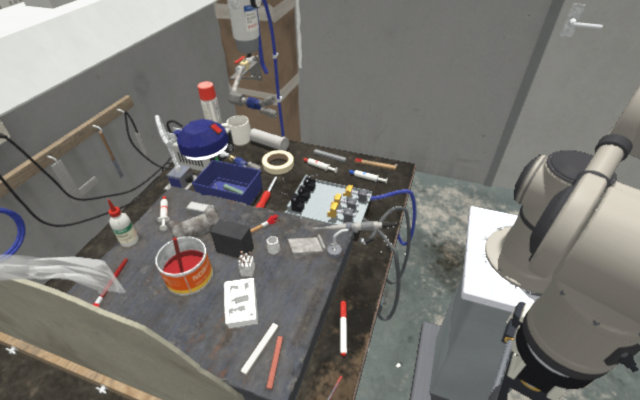

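```bash
python3 - <<'E'
from plant import *
import plant
print([n for n in dir(plant) if not n.startswith('_')]); print(get_obs()["time"], getattr(plant,'grip_point_offset',None))
import cv2
t=cv2.imread("pics/top0.png");s=cv2.imread("pics/side0.png")
cv2.imwrite("pics/c1.png",cv2.resize(t[180:280,305:385],None,fx=6,fy=6,interpolation=cv2.INTER_CUBIC))
cv2.imwrite("pics/c2.png",cv2.resize(t[165:300,400:460],None,fx=4.4,fy=4.4,interpolation=cv2.INTER_CUBIC))
cv2.imwrite("pics/c3.png",cv2.resize(s[140:230,270:420],None,fx=5,fy=5,interpolation=cv2.INTER_CUBIC))
E
```

```text
['Unreachable', 'capture', 'close_job', 'cut_out', 'get_obs', 'grip_point_offset', 'place_of']
1.5 18.8
```

View pics/c1.png

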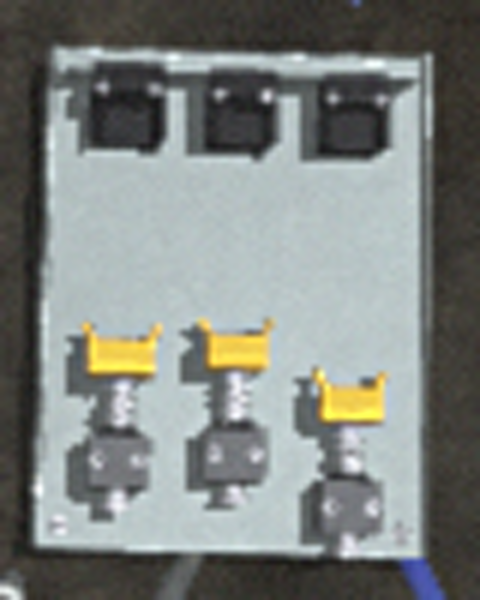

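View pics/c2.png

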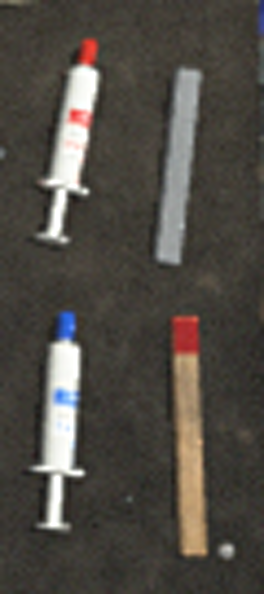

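View pics/c3.png

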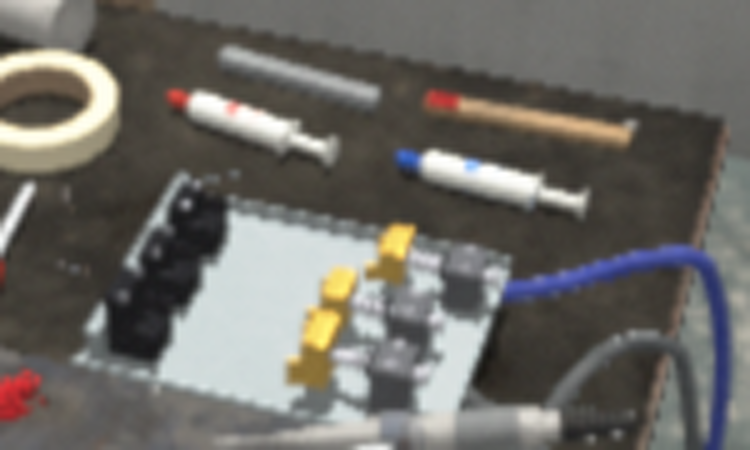

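```bash
cat > h.py <<'E'
import numpy as np,cv2
from plant import *
K={"top":None}
def ray(p,u,v,z):
    R=np.array(p["R"]);t=np.array(p["t"]);M=np.array(p["mtx"])
    d=R.T@np.linalg.solve(M,[u,v,1]);c=-R.T@t
    return c+d*(z-c[2])/d[2]
def proj(p,X):
    X=np.atleast_2d(X);c=(np.array(p["R"])@X.T).T+np.array(p["t"]);q=(np.array(p["mtx"])@c.T).T
    return q[:,:2]/q[:,2:]
E
python3 - <<'E'
from h import *
import pickle
T=capture("top");S=capture("side");pickle.dump((T,S),open("ts.pkl","wb"))
def cr(x,y,f,ox,oy): return ((x+.5)/f-.5+ox,(y+.5)/f-.5+oy)
def P(n,pts,z,f,ox,oy,cam=T):
    for a in pts: print(n,ray(cam,*cr(*a,f,ox,oy),z).round(1))
P("syr",[(67,312)],10,4.4,400,165);P("syr",[(54,527),(64,345),(57,468)],12,4.4,400,165)
P("lap",[(185,317),(194,555)],9,4.4,400,165)
P("stone",[(188.5,69),(168,263.5)],11,4.4,400,165)
P("rack",[(52,47),(430,53)],37,6,305,180);P("rackfront",[(418,558),(37,547)],28,6,305,180)
P("hoodfront62-72",[(127,152)],72,6,305,180);P("hs",[(240,152)],64,6,305,180);P("hl",[(350,158)],62,6,305,180)
# cup roof front/back edges; roof top ~ floor+roof+1.5
P("cp front/back",[(122,342),(120,376)],71,6,305,180)
P("cs",[(239,337),(238,370)],63,6,305,180)
P("cl",[(352,388),(352,422)],61,6,305,180)
ims=T["pixels"]
for th in ["tool_rack","lap_hood","stone_hood","paste_hood","lap_cup_in","stone_cup_in","paste_cup_in"]:
    print(th,[ (d["point"],round(d["score"],2)) for p in(T,S) for d in place_of(p,th)[:1]])
E
```

```text
syr [ 533.  -192.1   10. ]
syr [ 407.4 -182.6   12. ]
syr [ 513.2 -189.7   12. ]
syr [ 441.3 -184.7   12. ]
lap [ 532.  -262.8    9. ]
lap [ 393.5 -264.8    9. ]
stone [ 683.3 -268.    11. ]
stone [ 563.6 -252.8   11. ]
rack [648.1  76.8  37. ]
rack [650.2 -86.8  37. ]
rackfront [434.6 -84.   28. ]
rackfront [435.   76.5  28. ]
hoodfront62-72 [597.   43.4  72. ]
hs [599.7  -3.9  64. ]
hl [598.8 -50.2  62. ]
cp front/back [518.3  43.3  71. ]
cp front/back [504.4  43.7  71. ]
cs [522.4  -5.   63. ]
cs [508.8  -4.8  63. ]
cl [502.8 -52.1  61. ]
cl [488.8 -52.3  61. ]
tool_rack [([562.2, -7.5, -0.7], 0.85), ([560.9, -5.2, 3.4], 0.67)]
lap_hood [([623.3, -53.3, 42.4], 0.89), ([626.6, -51.4, 47.3], 0.82)]
stone_hood [([623.3, -8.1, 41.9], 0.95), ([624.8, -0.2, 42.3], 0.6)]
paste_hood [([627.1, 44.7, 45.8], 0.63), ([625.7, 39.7, 48.2], 0.58)]
lap_cup_in [([494.1, -49.3, 37.3], 0.43), ([517.7, -8.2, 43.3], 0.49)]
stone_cup_in [([515.5, -9.0, 39.8], 0.66)]
paste_cup_in [([512.7, 45.2, 47.7], 0.5), ([561.8, -51.2, 48.4], 0.65)]
```

```bash
cat >> h.py <<'E'
from scipy.spatial.transform import Rotation as Ro
def Rt(o=None):
    o=o or get_obs(); return Ro.from_euler("xyz",o["tcp_rot"]).as_matrix(),np.array(o["tool_pos"]),o
def go(tgt,ang=None):
    """tgt TCP world mm; ang: desired tool-axis direction (deg, modulo 180 of jaw y) -> prints shift units and turn units"""
    R,p,o=Rt()
    s=R.T@(np.array(tgt)-p)/30
    y=R[:,1]; cur=np.degrees(np.arctan2(y[1],y[0]))   # tool y = long axis of held item (mod 180)
    out=[*s.round(3)]
    print("t",round(o["time"],2),"pos",p.round(1),"x",R[:,0].round(3),"yang",round(cur,2),"F",o["contact_force"].round(1),"w",round(o["grip_width"],1),"q",o["joint_positions"].round(2))
    if ang is not None:
        d=(ang-cur+90)%180-90
        print("shift",out,"turn (deg about world z)",round(d,2),"-> units about tool x",round(-d/5,3), "alt",round(-(d-180*np.sign(d))/5,3))
    else: print("shift",out)
E
python3 - <<'E'
from h import *
R,p,o=Rt();print(R.round(3))
go([482,-188.3,120],-4.3)
go([482,-188.3,3.5],-4.3)
E
```

```text
[[ 0.    -0.967  0.253]
 [ 0.     0.253  0.967]
 [-1.    -0.     0.   ]]
t 2.3 pos [132.8 508.  226.7] x [ 0.  0. -1.] yang 165.35 F [-0.7  0.  -0.2] w 91.7 q [ 1.17  0.34  1.52  0.    1.28 -0.15]
shift [np.float64(3.556), np.float64(-17.132), np.float64(-19.509)] turn (deg about world z) 10.35 -> units about tool x -2.071 alt 33.929
t 2.3 pos [132.8 508.  226.7] x [ 0.  0. -1.] yang 165.35 F [-0.7  0.  -0.2] w 91.7 q [ 1.17  0.34  1.52  0.    1.28 -0.15]
shift [np.float64(7.439), np.float64(-17.132), np.float64(-19.51)] turn (deg about world z) 10.35 -> units about tool x -2.071 alt 33.929
```

send_rows(
  series="0 0.9 -12.27 -9.12 -1;0 0.9 -12.27 -9.12 -2.07;0 0.9 -12.27 -9.12 -2.07;0 0.9 -12.27 -9.12 -2.07;0 0.9 -12.27 -9.12 -2.07;0 0.9 -12.27 -9.12 -2.07;0 3.5 -17.13 -19.51 -2.07;0 3.5 -17.13 -19.51 -2.07",
)

```text
time: 3.3
tool_pos: [401.2, 96.0, 180.4]
tcp_rot: [-1.334, 1.57, 0.161]
contact_force: [0.9, 0.4, 0.2]
grip_width: 45.6
```

```bash
python3 - <<'E'
from h import *
go([482,-188.3,60],-4.3)
E
```

```text
t 3.3 pos [401.2  96.  180.4] x [ 0.001  0.    -1.   ] yang 175.7 F [0.9 0.4 0.2] w 45.6 q [ 0.05  0.19  1.88  0.    1.07 -1.45]
shift [np.float64(4.014), np.float64(-3.392), np.float64(-9.249)] turn (deg about world z) 0.0 -> units about tool x -0.001 alt 35.999
```

send_rows(
  series="0 2 -3.39 -9.25 0;0 2 -3.39 -9.25 0;0 2 -3.39 -9.25 0;0 2 -3.39 -9.25 0;0 2 -3.39 -9.25 0;0 4 -3.39 -9.25 0;0 4 -3.39 -9.25 0;0 4 -3.39 -9.25 0",
)

```text
time: 4.3
tool_pos: [481.7, -186.3, 61.9]
tcp_rot: [-1.929, 1.57, -0.433]
contact_force: [1.0, -0.2, 0.1]
grip_width: 45.6
```

```bash
python3 - <<'E'
from h import *
go([482,-188.3,3.5],-4.3)
T=capture("top");cv2.imwrite("pics/a1.png",cv2.resize(T["pixels"][140:300,340:480,::-1],None,fx=4,fy=4,interpolation=cv2.INTER_CUBIC))
E
```

```text
t 4.3 pos [ 481.7 -186.3   61.9] x [ 0.001 -0.    -1.   ] yang 175.73 F [ 1.  -0.2  0.1] w 45.6 q [-0.52  0.52  1.76  0.    0.86 -2.01]
shift [np.float64(1.945), np.float64(-0.012), np.float64(-0.064)] turn (deg about world z) -0.03 -> units about tool x 0.006 alt -35.994
```

View pics/a1.png

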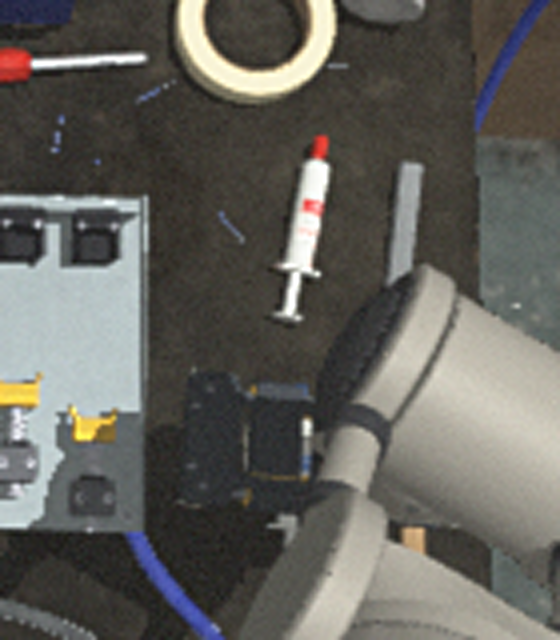

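send_rows(
  series="0 1.88 0 0 0;0 1.88 0 0 0;0 1.88 0 0 0;-1 1.88 0 0 0;-1 1.88 0 0 0;-1 1.88 0 0 0;-1 1.88 0 0 0;-1 1.88 0 0 0",
)

```text
time: 5.35
tool_pos: [481.3, -186.5, 4.5]
tcp_rot: [-1.847, 1.57, -0.351]
contact_force: [-1.6, 0.7, 5.8]
grip_width: 15.8
```

```bash
python3 - <<'E'
from h import *
go([482,-188.3,150],0)
E
```

```text
t 5.35 pos [ 481.3 -186.5    4.5] x [ 0. -0. -1.] yang 175.69 F [-1.6  0.7  5.8] w 15.8 q [-0.52  0.61  1.8   0.    0.73 -2.01]
shift [np.float64(-4.85), np.float64(-0.031), np.float64(-0.058)] turn (deg about world z) 4.31 -> units about tool x -0.861 alt 35.139
```

```bash
python3 - <<'E'
from h import *
go([481.3,-186.5,60],65)
go([550,-118,52],65)
E
```

```text
t 5.35 pos [ 481.3 -186.5    4.5] x [ 0. -0. -1.] yang 175.69 F [-1.6  0.7  5.8] w 15.8 q [-0.52  0.61  1.8   0.    0.73 -2.01]
shift [np.float64(-1.85), np.float64(-0.002), np.float64(0.001)] turn (deg about world z) 69.31 -> units about tool x -13.861 alt 22.139
t 5.35 pos [ 481.3 -186.5    4.5] x [ 0. -0. -1.] yang 175.69 F [-1.6  0.7  5.8] w 15.8 q [-0.52  0.61  1.8   0.    0.73 -2.01]
shift [np.float64(-1.583), np.float64(-2.114), np.float64(2.45)] turn (deg about world z) 69.31 -> units about tool x -13.861 alt 22.139
```

send_rows(
  series="-1 -2 0 0 0;-1 -2 -2.11 2.45 -2;-1 -2 -2.11 2.45 -4;-1 -2 -2.11 2.45 -6;-1 -2 -2.11 2.45 -8;-1 -2 -2.11 2.45 -10;-1 -2 -2.11 2.45 -12;-1 -1.58 -2.11 2.45 -13.86",
)

```text
time: 6.35
tool_pos: [550.3, -118.0, 51.8]
tcp_rot: [-2.983, 1.569, -0.273]
contact_force: [0.1, 0.1, -0.3]
grip_width: 16.0
```

```bash
cat > look.py <<'E'
import sys
from h import *
n=sys.argv[1]
if len(sys.argv)>2:
    cx=[float(a) for a in sys.argv[2:5]]
ims=[]
for c in("top","side"):
    p=capture(c);u,v=proj(p,cx)[0].astype(int)
    u=min(max(u,50),590);v=min(max(v,50),350)
    ims.append(cv2.resize(p["pixels"][v-50:v+50,u-50:u+50,::-1],(400,400),interpolation=cv2.INTER_CUBIC));print(c,"crop origin",u-50,v-50,"x4")
cv2.imwrite(f"pics/{n}.png",np.hstack(ims))
go(cx)
E
python3 look.py b1 550 -118 40
```

```text
top crop origin 338 176 x4
side crop origin 288 127 x4
t 6.45 pos [ 548.7 -117.6   50.2] x [-0.003  0.001 -1.   ] yang -114.95 F [ 0.4  0.3 -0.6] w 15.8 q [-0.35  0.6   1.63  0.    0.91 -3.05]
shift [np.float64(0.339), np.float64(-0.004), np.float64(-0.045)]
```

View pics/b1.png

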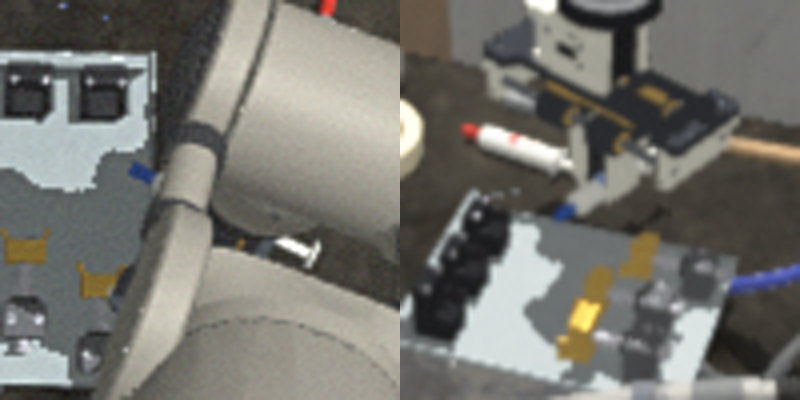

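send_rows(
  series="-1 0.15 0 0 0;-1 0.3 0 0 0;-1 0.4 0 0 0;-1 0.45 0 0 0",
)

```text
time: 6.95
tool_pos: [549.8, -118.4, 38.8]
tcp_rot: [2.527, 1.57, -1.052]
contact_force: [-3.4, -2.3, 8.8]
grip_width: 15.8
```

send_rows(
  series="-1 0.08 0 0 0;-1 0.16 0 0 0;-1 0.25 0 0 0;-1 0.25 0 0 0",
)

```text
time: 7.45
tool_pos: [549.9, -118.8, 31.3]
tcp_rot: [2.633, 1.569, -0.946]
contact_force: [-1.3, -2.7, 5.8]
grip_width: 15.6
```

```bash
python3 look.py b2 550 -118 40
```

```text
top crop origin 338 176 x4
side crop origin 288 127 x4
t 7.55 pos [ 550.  -118.7   31.4] x [ 0.001 -0.001 -1.   ] yang -115.06 F [-2.6 -3.4  6.6] w 15.4 q [-0.35  0.63  1.65 -0.    0.86 -3.05]
shift [np.float64(-0.288), np.float64(-0.023), np.float64(0.009)]
```

View pics/b2.png

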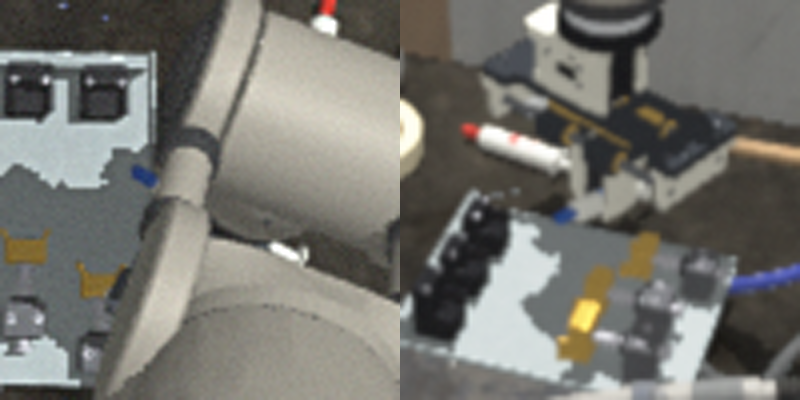

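```bash
python3 - <<'E'
from h import *
go([610,43.3,110],0)
E
```

```text
t 7.55 pos [ 550.  -118.7   31.4] x [ 0.001 -0.001 -1.   ] yang -115.06 F [-2.6 -3.4  6.6] w 15.4 q [-0.35  0.63  1.65 -0.    0.86 -3.05]
shift [np.float64(-2.626), np.float64(-5.739), np.float64(0.471)] turn (deg about world z) -64.94 -> units about tool x 12.988 alt -23.012
```

send_rows(
  series="-1 -2 0 0 0;-1 -2.66 -1.5 0.12 2;-1 -2.66 -3 0.25 4;-1 -2.66 -5 0.4 6;-1 -2.66 -5.74 0.47 8;-1 -2.66 -5.74 0.47 10;-1 -2.66 -5.74 0.47 12;-1 -2.66 -5.74 0.47 13",
)

```text
time: 8.55
tool_pos: [609.7, 44.3, 110.1]
tcp_rot: [1.051, 1.571, 2.617]
contact_force: [-0.1, 0.4, -0.4]
grip_width: 15.9
```

```bash
python3 look.py b3 590 43 80
```

```text
top crop origin 275 157 x4
side crop origin 257 147 x4
t 8.65 pos [609.7  44.2 110.1] x [-0.  0. -1.] yang 179.92 F [ 0.5 -0.5 -0.7] w 15.6 q [-0.05  0.6   1.43  0.    1.11 -1.62]
shift [np.float64(1.005), np.float64(0.656), np.float64(-0.041)]
```

View pics/b3.png

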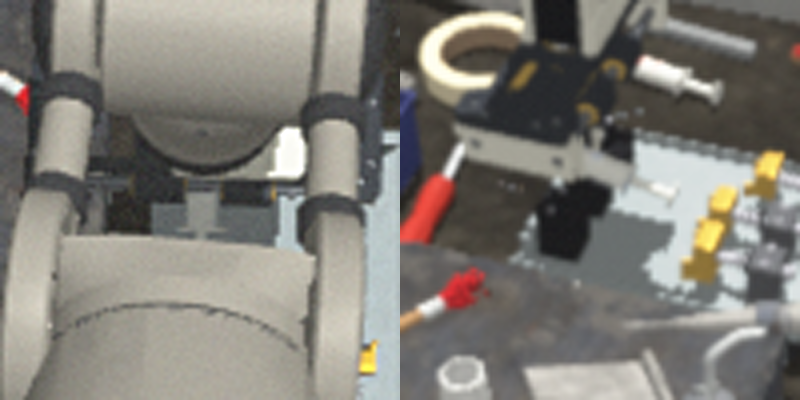

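```bash
cat > sidez.py <<'E'
import sys
from h import *
n,u0,v0,w,h,f=sys.argv[1],*map(int,sys.argv[2:7])
p=capture("side");cv2.imwrite(f"pics/{n}.png",cv2.resize(p["pixels"][v0:v0+h,u0:u0+w,::-1],None,fx=f,fy=f,interpolation=cv2.INTER_CUBIC))
E
cat >> h.py <<'E'
def rayy(p,u,v,y):
    R=np.array(p["R"]);t=np.array(p["t"]);M=np.array(p["mtx"])
    d=R.T@np.linalg.solve(M,[u,v,1]);c=-R.T@t
    return c+d*(y-c[1])/d[1]
E
python3 sidez.py b3z 370 170 70 50 10; python3 sidez.py b3z 300 170 70 50 10
python3 - <<'E'
from h import *
import pickle
T,S=pickle.load(open("ts.pkl","rb"))
print("cam",-np.array(S["R"]).T@S["t"])
TCP=np.array([609.7,44.2,110.1])
for th in(0,8,12,16,20,24):
    a=np.radians(th);u=np.array([np.cos(a),0,np.sin(a)]);n=np.array([-np.sin(a),0,np.cos(a)])
    c=TCP+[0,0,5]
    print(th,proj(S,[c-73*u,c-73*u-9.5*n,c-73*u+9.5*n,c+51*u]).round(1).tolist())
print(rayy(S,324.5,194.5,44.2))
E
```

```text
cam [298.61143584 756.05348015 773.55245402]
0 [[326.0, 192.5], [326.0, 195.1], [326.0, 189.8], [283.3, 183.0]]
8 [[325.8, 195.3], [325.3, 197.8], [326.3, 192.7], [283.3, 181.1]]
12 [[325.5, 196.6], [324.8, 199.0], [326.2, 194.2], [283.4, 180.1]]
16 [[325.0, 197.9], [324.1, 200.1], [326.0, 195.5], [283.6, 179.2]]
20 [[324.5, 199.1], [323.4, 201.2], [325.6, 196.9], [283.9, 178.3]]
24 [[323.8, 200.2], [322.5, 202.2], [325.2, 198.1], [284.2, 177.5]]
[541.03718108  44.2        106.68549324]
```

View pics/b3z.png

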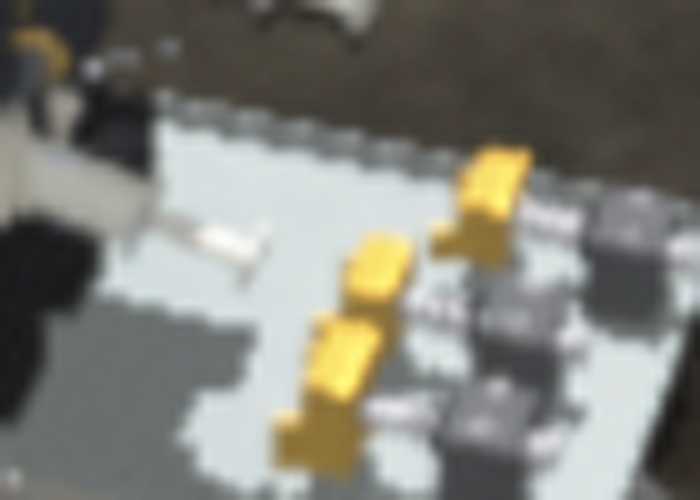

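```bash
python3 - <<'E'
from h import *
p=capture("side");a=p["pixels"][180:206,290:330,::-1]
cv2.imwrite("pics/b3y.png",cv2.resize(a,None,fx=18,fy=18,interpolation=cv2.INTER_NEAREST))
E
```

```text
(no output)
```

View pics/b3y.png

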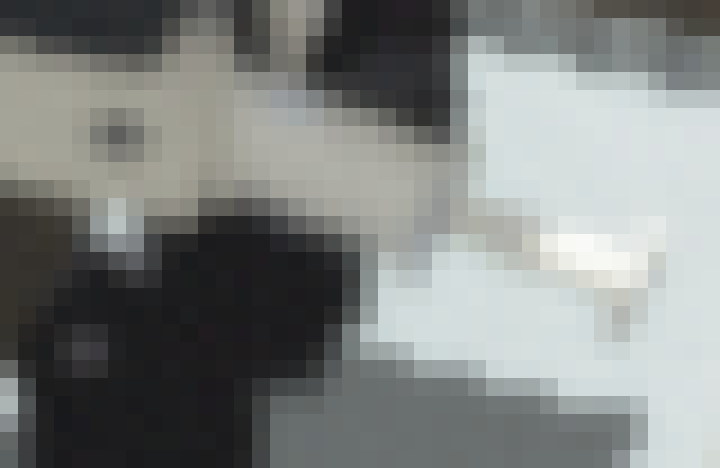

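```bash
python3 - <<'E'
from h import *
import pickle
T,S=pickle.load(open("ts.pkl","rb"))
for x0 in(508,513):
  print(x0,"nearside top-back, top-front, bottom-back, bottom-front, cheek-front-bottom, farside topback, topfront")
  y=43.3
  P=[[x0-2,y+11.5,70.5],[x0+10,y+11.5,70.5],[x0-2,y+11.5,42.5],[x0+10,y+11.5,42.5],[x0+18,y+15,42.5],[x0-2,y-11.5,70.5],[x0+10,y-11.5,70.5]]
  q=proj(S,P); print(q.round(1).tolist()); print("in b3z px",((q-[300,170])*10).round(0).tolist())
  q=proj(T,P); print("top c1",((q-[305,180])*6).round(0).tolist())
E
python3 - <<'E'
import pickle,cv2,sys
sys.path.insert(0,'.')
T,S=pickle.load(open("ts.pkl","rb"))
cv2.imwrite("pics/s2.png",cv2.resize(S["pixels"][185:225,320:365,::-1],None,fx=16,fy=16,interpolation=cv2.INTER_NEAREST))
E
```

```text
508 nearside top-back, top-front, bottom-back, bottom-front, cheek-front-bottom, farside topback, topfront
[[335.5, 209.7], [331.3, 208.7], [335.3, 217.0], [331.2, 216.0], [328.1, 216.2], [338.0, 204.2], [333.9, 203.3]]
in b3z px [[355.0, 397.0], [313.0, 387.0], [353.0, 470.0], [312.0, 460.0], [281.0, 462.0], [380.0, 342.0], [339.0, 333.0]]
top c1 [[91.0, 369.0], [91.0, 340.0], [91.0, 374.0], [92.0, 346.0], [84.0, 326.0], [147.0, 370.0], [148.0, 341.0]]
513 nearside top-back, top-front, bottom-back, bottom-front, cheek-front-bottom, farside topback, topfront
[[333.8, 209.3], [329.6, 208.3], [333.6, 216.6], [329.5, 215.6], [326.3, 215.8], [336.3, 203.8], [332.2, 202.9]]
in b3z px [[338.0, 393.0], [296.0, 383.0], [336.0, 466.0], [295.0, 456.0], [263.0, 458.0], [363.0, 338.0], [322.0, 329.0]]
top c1 [[91.0, 357.0], [92.0, 327.0], [91.0, 362.0], [92.0, 334.0], [84.0, 315.0], [147.0, 358.0], [148.0, 329.0]]
```

View pics/s2.png

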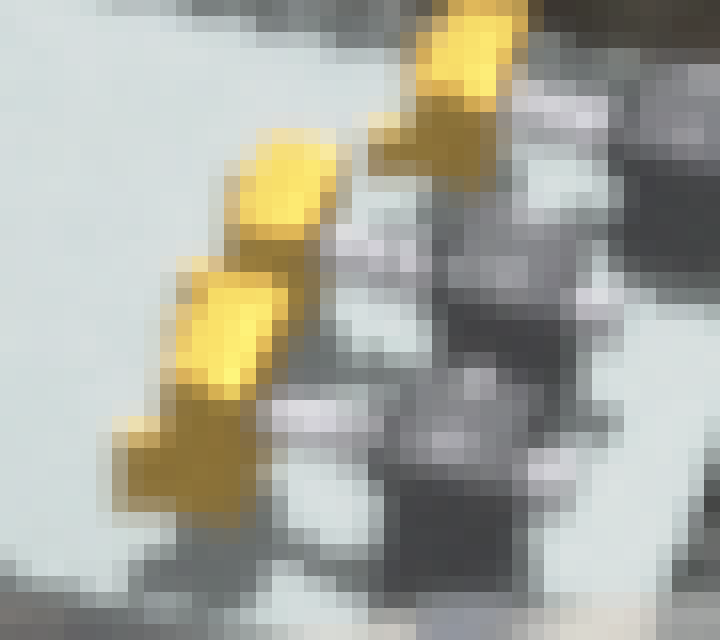

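```bash
python3 - <<'E'
from h import *
import pickle
T,S=pickle.load(open("ts.pkl","rb"))
for q in [(324.4,198.3),(325.8,193.2),(290+22.2-.5,180+13.9-.5),(290+23.9-.5,180+8.3-.5)]: print(q,rayy(S,*q,44.2).round(1))
E
```

```text
(324.4, 198.3) [541.4  44.2  92.8]
(325.8, 193.2) [537.4  44.2 112.4]
(311.7, 193.4) [577.8  44.2 100.3]
(313.4, 187.8) [572.4  44.2 121.8]
```

```bash
python3 - <<'E'
from h import *
go([597,43.4,71],0)
E
```

```text
t 8.8 pos [609.7  44.1 110.2] x [-0.  0. -1.] yang -179.93 F [ 0.2 -0.3 -0.8] w 16.0 q [-0.05  0.6   1.43  0.    1.11 -1.63]
shift [np.float64(1.308), np.float64(0.424), np.float64(-0.023)] turn (deg about world z) -0.07 -> units about tool x 0.014 alt -35.986
```

send_rows(
  series="-1 0.7 0.42 -0.02 0;-1 1.2 0.42 -0.02 0;-1 1.3 0.42 -0.02 0;-1 1.3 0.42 -0.02 0",
)

```text
time: 9.3
tool_pos: [597.7, 43.5, 71.3]
tcp_rot: [-1.402, 1.57, 0.169]
contact_force: [-0.1, -0.7, -0.5]
grip_width: 15.7
```

send_rows(
  series="-1 0.05 0 0 0;-1 0.1 0 0 0;-1 0.1 0 0 0",
)

```text
time: 9.68
tool_pos: [597.3, 43.5, 68.4]
tcp_rot: [-1.419, 1.57, 0.151]
contact_force: [0.6, 0.7, 0.0]
grip_width: 15.7
```

```bash
cat > sn.py <<'E'
import sys
from h import *
n,u0,v0,w,h,f=sys.argv[1],*map(int,sys.argv[2:7])
p=capture("side");cv2.imwrite(f"pics/{n}.png",cv2.resize(p["pixels"][v0:v0+h,u0:u0+w,::-1],None,fx=f,fy=f,interpolation=cv2.INTER_NEAREST))
go([500,0,100])
E
python3 sn.py b4 285 180 60 40 13
```

```text
t 9.72 pos [597.3  43.5  68.5] x [ 0.  0. -1.] yang 179.99 F [ 1.  -0.7  0.4] w 15.5 q [-0.06  0.63  1.51  0.    1.   -1.63]
shift [np.float64(-1.053), np.float64(3.243), np.float64(-1.451)]
```

View pics/b4.png

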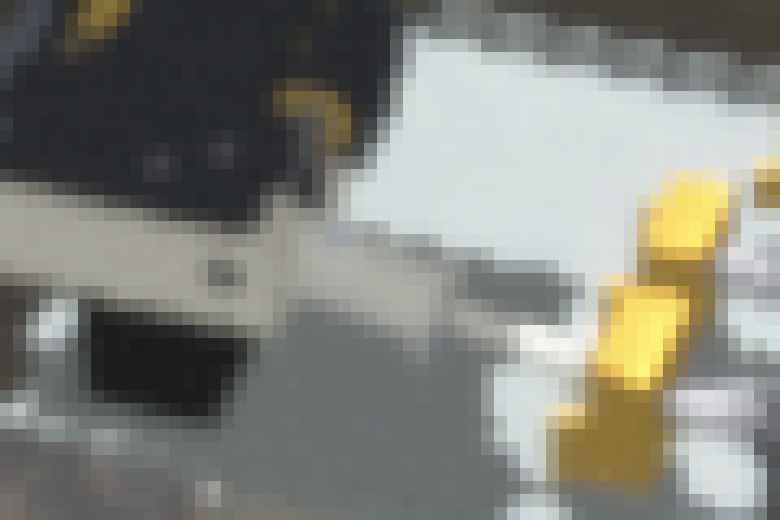

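send_rows(
  series="-1 0.04 0 0 0;-1 0.07 0 0 0;-1 0.07 0 0 0",
)

```text
time: 10.1
tool_pos: [597.4, 43.6, 67.6]
tcp_rot: [-1.586, 1.569, -0.016]
contact_force: [-3.4, -0.3, 9.2]
grip_width: 15.7
```

send_rows(
  series="-1 0.03 0 0 0;-1 0.06 0 0 0;-1 0.06 0 0 0",
)

```text
time: 10.48
tool_pos: [597.4, 43.6, 66.0]
tcp_rot: [-1.596, 1.569, -0.025]
contact_force: [-4.0, 0.5, 9.7]
grip_width: 15.6
```

```bash

python3 sn.py b5 285 180 60 40 13
```

```text
t 10.53 pos [597.5  43.6  66. ] x [ 0.002 -0.    -1.   ] yang -180.0 F [-4.6 -0.2  9.9] w 15.9 q [-0.06  0.64  1.51  0.    0.99 -1.63]
shift [np.float64(-1.139), np.float64(3.247), np.float64(-1.452)]
```

View pics/b5.png

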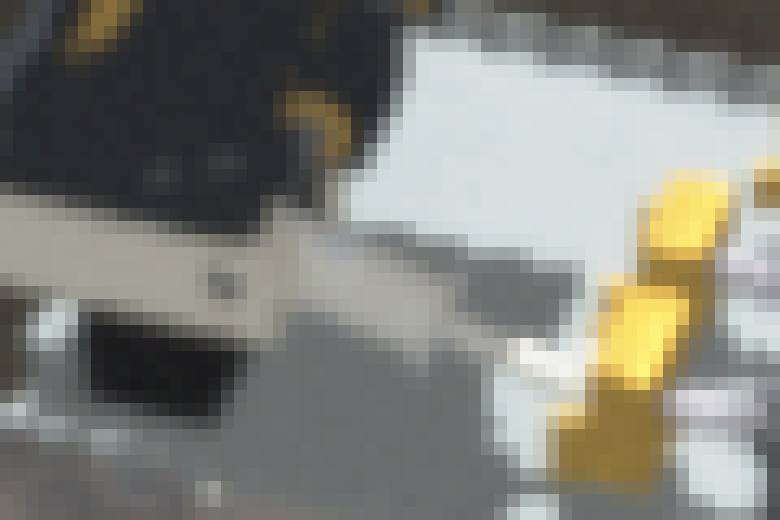

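```bash
python3 - <<'E'
from h import *
import pickle
T,S=pickle.load(open("ts.pkl","rb"))
f=lambda x,y:(285+(x)/13-.5,180+(y)/13-.5)
for q in [(575,388),(590,325),(425,362),(450,275),(290,320)]: print(q,rayy(S,*f(*q),43.6).round(1))
E
```

```text
(575, 388) [529.   43.6  54.6]
(590, 325) [525.8  43.6  73.9]
(425, 362) [563.   43.6  51.9]
(450, 275) [556.9  43.6  79.1]
(290, 320) [593.9  43.6  55.1]
```

send_rows(
  series="-1 -0.03 0 0 0;-1 -0.03 0.15 0 0;-1 -0.03 0.25 0 0;-1 -0.03 0.25 0 0",
)

```text
time: 11.02
tool_pos: [589.2, 43.6, 64.9]
tcp_rot: [1.388, 1.57, 2.959]
contact_force: [0.9, 0.2, -0.7]
grip_width: 15.7
```

send_rows(
  series="-1 0 0.1 0 0;-1 0 0.2 0 0;-1 0 0.2 0 0",
)

```text
time: 11.4
tool_pos: [584.0, 43.5, 65.5]
tcp_rot: [-1.562, 1.57, 0.009]
contact_force: [1.5, 0.1, 0.1]
grip_width: 15.6
```

```bash

python3 sn.py b6 285 180 60 40 13
```

```text
t 11.45 pos [584.   43.5  65.4] x [ 0.001  0.    -1.   ] yang 179.99 F [ 1.9  0.5 -0.9] w 15.7 q [-0.06  0.62  1.55  0.    0.97 -1.63]
shift [np.float64(-1.155), np.float64(2.798), np.float64(-1.451)]
```

View pics/b6.png

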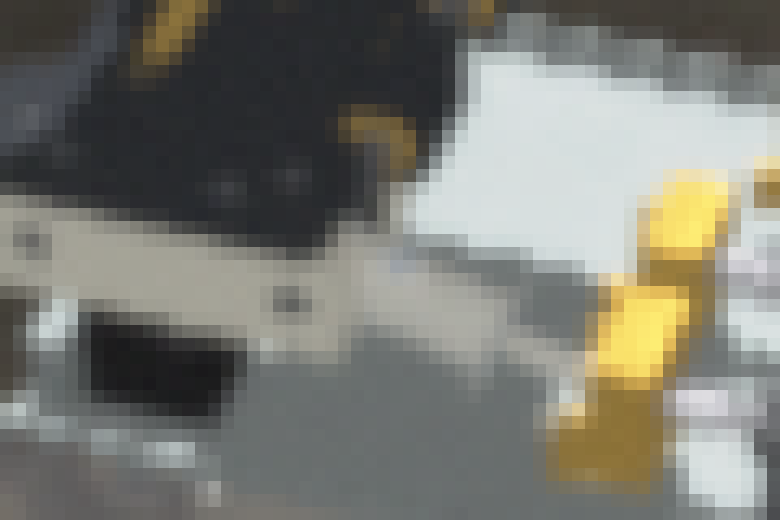

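send_rows(
  series="-1 0 0.1 0 0;-1 0 0.2 0 0;-1 0 0.2 0 0",
)

```text
time: 11.82
tool_pos: [578.0, 43.5, 65.5]
tcp_rot: [-1.532, 1.57, 0.039]
contact_force: [3.9, -0.5, -0.6]
grip_width: 15.8
```

send_rows(
  series="-1 0 0.1 0 0;-1 0 0.2 0 0;-1 0 0.2 0 0",
)

```text
time: 12.2
tool_pos: [572.5, 43.5, 65.6]
tcp_rot: [-1.563, 1.569, 0.008]
contact_force: [5.5, 0.6, -1.9]
grip_width: 15.5
```

```bash

python3 sn.py b7 285 180 60 40 13
```

```text
t 12.25 pos [572.5  43.5  65.6] x [ 0.002  0.    -1.   ] yang 179.99 F [ 6.   0.7 -0.8] w 15.7 q [-0.06  0.6   1.59  0.    0.95 -1.63]
shift [np.float64(-1.151), np.float64(2.415), np.float64(-1.45)]
```

View pics/b7.png

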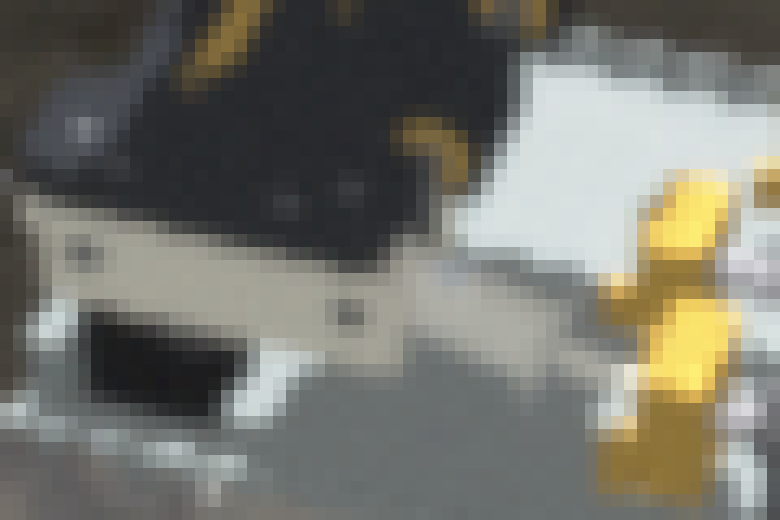

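send_rows(
  series="-1 0 0.1 0 0;-1 0 0.2 0 0;-1 0 0.2 0 0;-1 0.1 0.2 0 0;-1 0.2 0.2 0 0;-1 0.3 0.2 0 0;-1 0.3 0.2 0 0",
)

```text
time: 13.12
tool_pos: [567.7, 43.4, 57.5]
tcp_rot: [-1.6, 1.566, -0.03]
contact_force: [6.3, -0.0, 4.2]
grip_width: 16.1
```

```bash

python3 sn.py b8 285 180 60 40 13
```

```text
t 13.18 pos [567.7  43.4  57.6] x [ 0.005 -0.    -1.   ] yang 179.99 F [ 6.4 -0.6  3.8] w 15.5 q [-0.06  0.6   1.61  0.    0.92 -1.63]
shift [np.float64(-1.425), np.float64(2.249), np.float64(-1.447)]
```

View pics/b8.png

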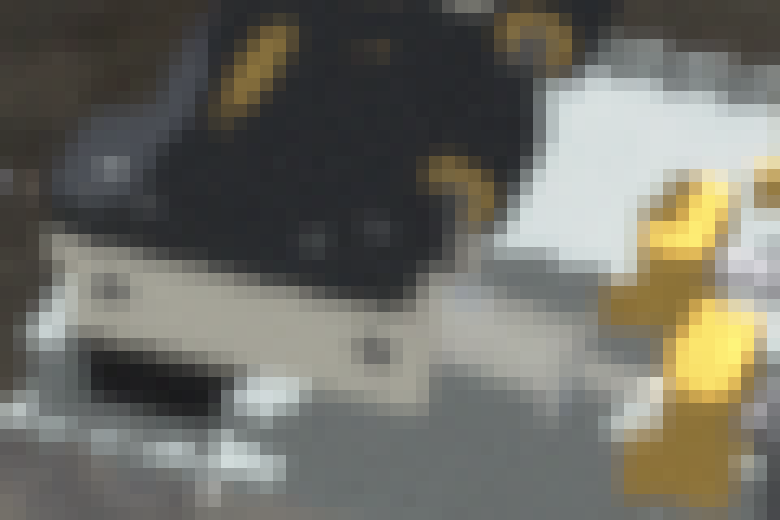

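send_rows(
  series="-1 0.1 0 0 0;-1 0.2 0 0 0;-1 0.2 0 0 0",
)

```text
time: 13.55
tool_pos: [567.5, 43.4, 51.4]
tcp_rot: [-1.602, 1.566, -0.031]
contact_force: [7.2, 0.2, 3.2]
grip_width: 15.7
```

send_rows(
  series="-1 0.07 0 0 0;-1 0.15 0 0 0;-1 0.15 0 0 0",
)

```text
time: 13.92
tool_pos: [567.5, 43.4, 46.9]
tcp_rot: [-1.593, 1.566, -0.023]
contact_force: [7.1, 0.2, 3.1]
grip_width: 15.7
```

```bash

python3 sn.py b9 275 180 70 45 11
```

```text
t 13.97 pos [567.5  43.4  46.9] x [ 0.004 -0.    -1.   ] yang 179.99 F [7.2 0.2 3.2] w 15.8 q [-0.06  0.62  1.62  0.    0.9  -1.63]
shift [np.float64(-1.779), np.float64(2.241), np.float64(-1.447)]
```

View pics/b9.png

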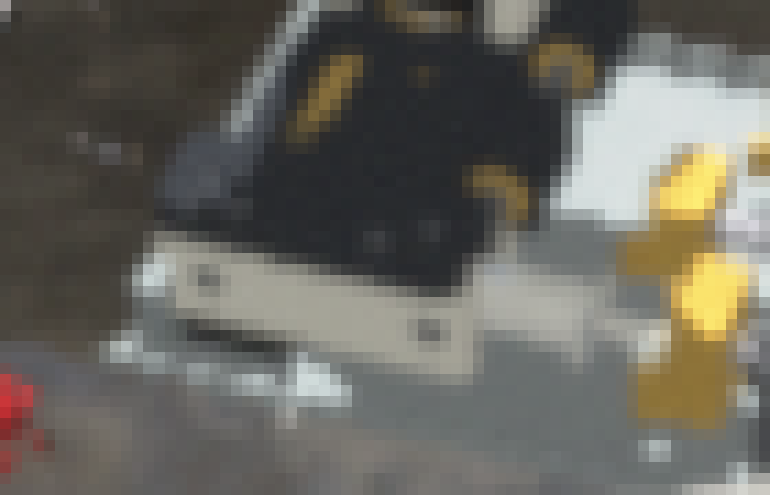

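send_rows(
  series="-1 0.04 0 0 0;-1 0.04 0 0 0",
)

```text
time: 14.22
tool_pos: [567.5, 43.4, 45.8]
tcp_rot: [-1.602, 1.566, -0.032]
contact_force: [7.2, 0.4, 3.9]
grip_width: 15.5
```

send_rows(
  series="-1 0.05 0 0 0;-1 0.05 0 0 0",
)

```text
time: 14.48
tool_pos: [567.7, 43.4, 44.8]
tcp_rot: [-1.615, 1.566, -0.044]
contact_force: [5.5, -0.2, 6.9]
grip_width: 15.6
```

send_rows(
  series="-1 0.03 0 0 0;-1 0.03 0 0 0",
)

```text
time: 14.72
tool_pos: [567.8, 43.4, 44.8]
tcp_rot: [-1.622, 1.565, -0.051]
contact_force: [3.7, 0.7, 13.8]
grip_width: 15.8
```

```bash

python3 look.py b10 590 43 50
```

```text
top crop origin 275 159 x4
side crop origin 258 155 x4
t 14.82 pos [567.8  43.4  44.8] x [ 0.006 -0.    -1.   ] yang 180.0 F [ 2.8 -1.2 14. ] w 15.8 q [-0.06  0.62  1.62  0.    0.89 -1.63]
shift [np.float64(-0.17), np.float64(-0.74), np.float64(-0.013)]
```

View pics/b10.png

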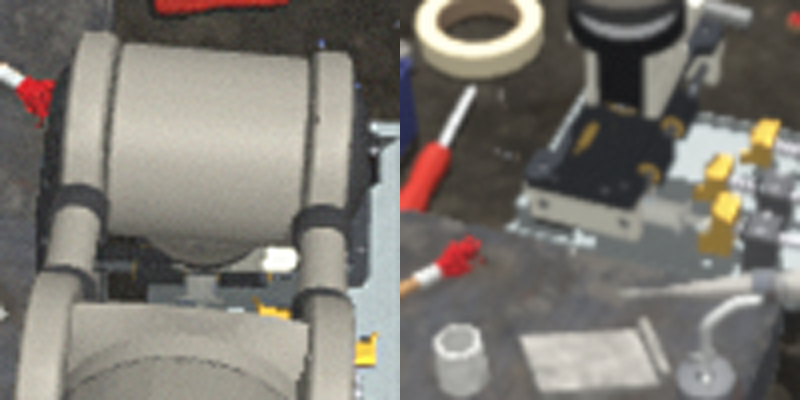

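send_rows(
  series="-1 -0.03 -0.1 0 0;-1 -0.03 -0.2 0 0;-1 -0.03 -0.3 0 0;-1 -0.03 -0.36 0 0;-1 -0.03 -0.36 0 0",
)

```text
time: 15.45
tool_pos: [577.7, 43.4, 44.8]
tcp_rot: [-1.633, 1.568, -0.062]
contact_force: [2.4, 0.5, 9.1]
grip_width: 15.2
```

```bash

python3 sn.py b11 275 180 70 45 11
```

```text
t 15.5 pos [577.7  43.4  44.8] x [ 0.003 -0.    -1.   ] yang 180.0 F [ 1.9 -0.2  9.3] w 15.8 q [-0.06  0.63  1.59 -0.    0.91 -1.63]
shift [np.float64(-1.848), np.float64(2.584), np.float64(-1.447)]
```

View pics/b11.png

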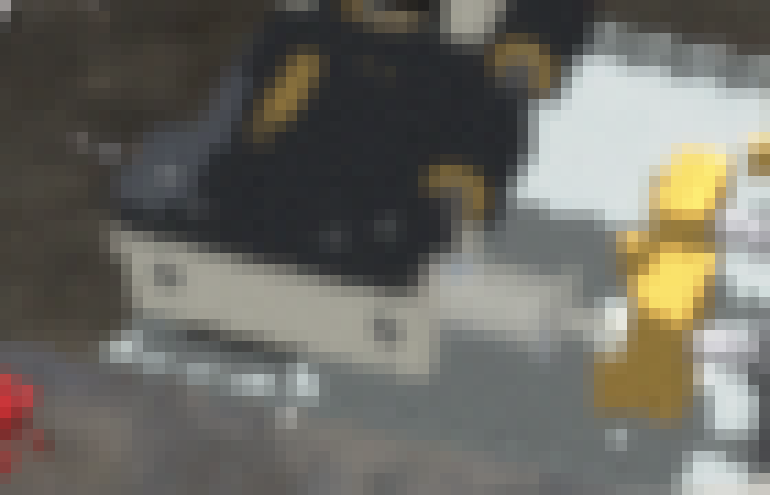

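send_rows(
  series="-1 -0.02 -0.06 0 0;-1 -0.02 -0.08 0 0;-1 -0.02 -0.08 0 0",
)

```text
time: 15.88
tool_pos: [578.8, 43.4, 44.8]
tcp_rot: [-2.382, 1.571, -0.812]
contact_force: [0.1, 0.4, 8.4]
grip_width: 15.7
```

send_rows(
  series="-1 0 -0.06 0 0;-1 0 -0.06 0 0",
)

```text
time: 16.12
tool_pos: [578.8, 43.4, 44.8]
tcp_rot: [1.635, 1.567, -3.077]
contact_force: [-5.4, -1.9, 13.6]
grip_width: 16.0
```

send_rows(
  series="-1 -0.03 0.06 0 0;-0.35 -0.03 0.06 0 0;-0.35 -0.03 0.06 0 0;-0.35 -0.03 0.06 0 0;-0.35 -1 0.06 0 0;-0.35 -2.5 0.06 0 0;-0.35 -3 0.06 0 0;-0.35 -3 0.06 0 0",
)

```text
time: 17.12
tool_pos: [579.1, 43.5, 134.1]
tcp_rot: [-1.554, 1.569, 0.017]
contact_force: [-0.4, 0.3, -1.2]
grip_width: 29.8
```

```bash

python3 sn.py b12 275 175 70 50 11
```

```text
t 17.18 pos [578.3  43.6 132.9] x [-0.001  0.    -1.   ] yang 180.0 F [-0.  -0.1 -0.7] w 29.7 q [-0.06  0.53  1.5   0.    1.12 -1.63]
shift [np.float64(1.099), np.float64(2.61), np.float64(-1.453)]
```

View pics/b12.png

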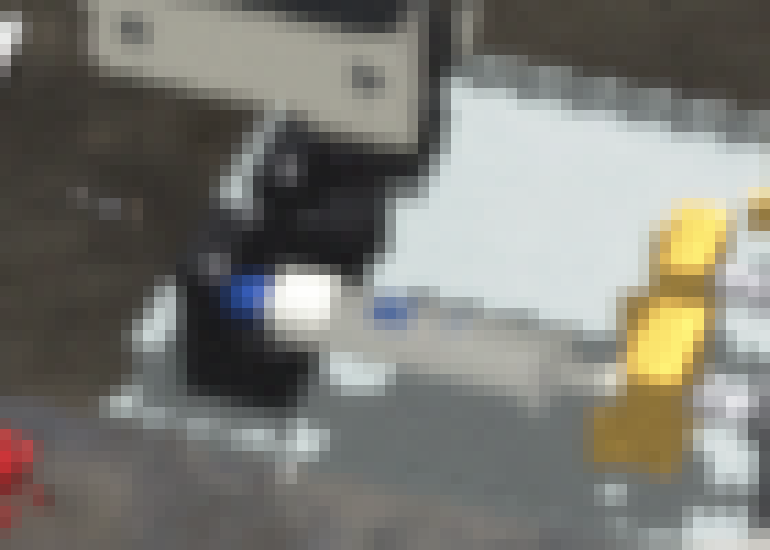

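```bash
python3 - <<'E'
from h import *
go([625.5,-260.7,60],-7.2)
E
```

```text
t 17.18 pos [578.3  43.6 132.9] x [-0.001  0.    -1.   ] yang 180.0 F [-0.  -0.1 -0.7] w 29.7 q [-0.06  0.53  1.5   0.    1.12 -1.63]
shift [np.float64(2.426), np.float64(-1.575), np.float64(-10.143)] turn (deg about world z) -7.2 -> units about tool x 1.44 alt -34.56
```

send_rows(
  series="-0.22 0 -1.57 -10.14 0.7;-0.22 0 -1.57 -10.14 1.44;-0.22 0 -1.57 -10.14 1.44;-0.22 0 -1.57 -10.14 1.44;-0.22 1 -1.57 -10.14 1.44;-0.22 2.5 -1.57 -10.14 1.44;-0.22 2.5 -1.57 -10.14 1.44;-0.22 2.5 -1.57 -10.14 1.44",
)

```text
time: 18.18
tool_pos: [626.2, -260.0, 59.0]
tcp_rot: [0.722, 1.57, 2.168]
contact_force: [-0.4, -0.2, 1.1]
grip_width: 35.8
```

```bash
python3 look.py d1 625 -260 10;python3 - <<'E'
from h import *
go([625.5,-260.7,3.5],-7.2)
E
```

```text
top crop origin 389 151 x4
side crop origin 279 105 x4
t 18.27 pos [ 627.1 -260.2   60.7] x [ 0.003 -0.001 -1.   ] yang 172.87 F [ 0.3 -1.  -0.1] w 36.1 q [-0.51  0.77  1.25  0.    1.12 -1.95]
shift [np.float64(1.69), np.float64(0.075), np.float64(-0.0)]
t 18.27 pos [ 627.1 -260.2   60.7] x [ 0.003 -0.001 -1.   ] yang 172.87 F [ 0.3 -1.  -0.1] w 36.1 q [-0.51  0.77  1.25  0.    1.12 -1.95]
shift [np.float64(1.907), np.float64(0.056), np.float64(-0.021)] turn (deg about world z) -0.07 -> units about tool x 0.014 alt -35.986
```

View pics/d1.png

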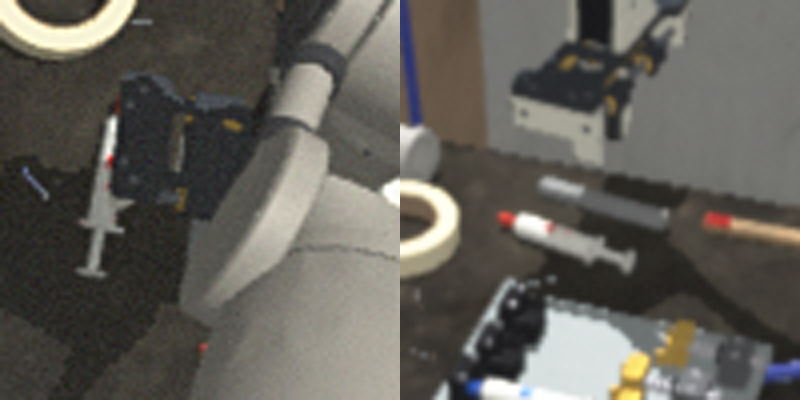

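send_rows(
  series="-0.22 1 0 -0.01 0;-0.22 1.86 0 -0.01 0;-0.22 1.86 0 -0.01 0;-1 1.86 0 -0.01 0;-1 1.86 0 -0.01 0;-1 1.86 0 -0.01 0;-1 1.86 0 -0.01 0",
)

```text
time: 19.15
tool_pos: [626.6, -261.3, 4.3]
tcp_rot: [-1.84, 1.569, -0.395]
contact_force: [-0.3, 0.8, 6.3]
grip_width: 13.9
```

```bash
python3 - <<'E'
from h import *
go([597,-4.9,90],0)
E
```

```text
t 19.15 pos [ 626.6 -261.3    4.3] x [ 0.002 -0.001 -1.   ] yang 172.79 F [-0.3  0.8  6.3] w 13.9 q [-0.51  0.84  1.29  0.    1.01 -1.95]
shift [np.float64(-2.865), np.float64(2.046), np.float64(8.352)] turn (deg about world z) 7.21 -> units about tool x -1.442 alt 34.558
```

send_rows(
  series="-1 -1.5 0 0 0;-1 -3.2 2.05 8.35 -0.7;-1 -3.2 2.05 8.35 -1.44;-1 -3.2 2.05 8.35 -1.44;-1 -3.2 2.05 8.35 -1.44;-1 -3.2 2.05 8.35 -1.44;-1 -3.2 2.05 8.35 -1.44;-1 -2.9 2.05 8.35 -1.44",
)

```text
time: 20.15
tool_pos: [596.9, -6.3, 89.8]
tcp_rot: [-1.974, 1.569, -0.404]
contact_force: [-0.3, -0.1, -0.2]
grip_width: 13.8
```

```bash
python3 sn.py d2 275 165 70 55 11;python3 - <<'E'
from h import *
go([596,-4.7,69],0)
E
```

```text
t 20.2 pos [595.8  -6.4  87.8] x [-0.002  0.    -1.   ] yang 179.88 F [-0.9 -0.3 -1. ] w 13.5 q [-0.14  0.61  1.5  -0.    1.04 -1.71]
shift [np.float64(-0.399), np.float64(3.194), np.float64(0.206)]
t 20.2 pos [595.8  -6.4  87.8] x [-0.002  0.    -1.   ] yang 179.88 F [-0.9 -0.3 -1. ] w 13.5 q [-0.14  0.61  1.5  -0.    1.04 -1.71]
shift [np.float64(0.628), np.float64(-0.008), np.float64(0.056)] turn (deg about world z) 0.12 -> units about tool x -0.023 alt 35.977
```

View pics/d2.png

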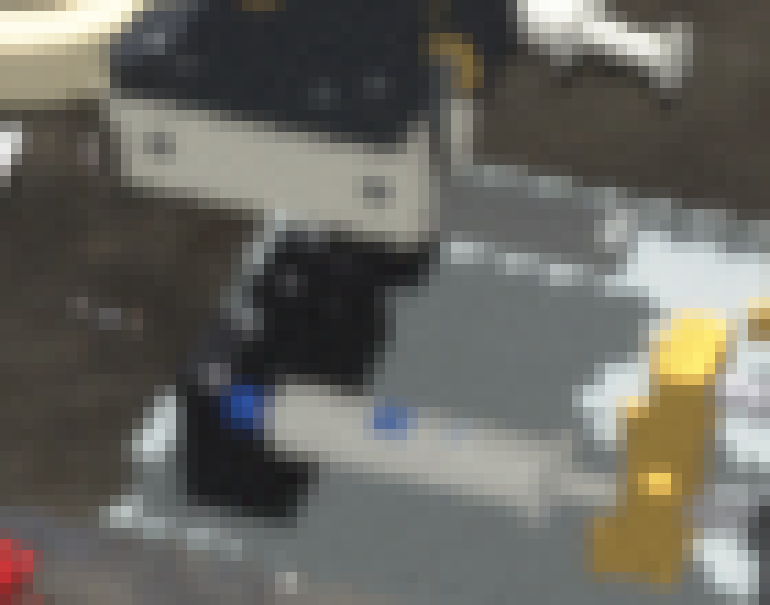

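send_rows(
  series="-1 0.4 0 0.055 0;-1 0.6 0 0.055 0;-1 0.6 0 0.055 0",
)

```text
time: 20.58
tool_pos: [595.8, -3.4, 70.8]
tcp_rot: [1.385, 1.569, 2.955]
contact_force: [1.1, 0.2, -0.3]
grip_width: 13.4
```

send_rows(
  series="-1 0.05 0 0 0;-1 0.1 0 0 0;-1 0.1 0 0 0",
)

```text
time: 20.95
tool_pos: [596.3, -3.0, 69.0]
tcp_rot: [-1.338, 1.571, 0.233]
contact_force: [0.8, 0.9, -1.2]
grip_width: 13.5
```

send_rows(
  series="-1 0.05 0 -0.05 0;-1 0.1 0 -0.05 0;-1 0.1 0 -0.05 0",
)

```text
time: 21.32
tool_pos: [596.5, -4.5, 66.8]
tcp_rot: [-1.446, 1.57, 0.125]
contact_force: [-2.3, 1.5, 6.7]
grip_width: 13.3
```

send_rows(
  series="-1 0.05 0 0 0;-1 0.1 0 0 0;-1 0.1 0 0 0",
)

```text
time: 21.7
tool_pos: [596.3, -4.5, 63.9]
tcp_rot: [-1.424, 1.57, 0.147]
contact_force: [-2.7, 0.5, 7.4]
grip_width: 13.5
```

send_rows(
  series="-1 0.03 0 0 0;-1 0.06 0 0 0;-1 0.06 0 0 0",
)

```text
time: 22.08
tool_pos: [596.3, -4.5, 62.1]
tcp_rot: [-1.379, 1.57, 0.192]
contact_force: [-3.0, 0.9, 6.8]
grip_width: 13.4
```

```bash

python3 sn.py d3 275 175 70 50 11
```

```text
t 22.12 pos [596.3  -4.5  62.1] x [ 0.001  0.    -1.   ] yang -180.0 F [-4.   0.8  8.1] w 13.7 q [-0.14  0.64  1.52  0.    0.98 -1.71]
shift [np.float64(-1.264), np.float64(3.21), np.float64(0.15)]
```

View pics/d3.png

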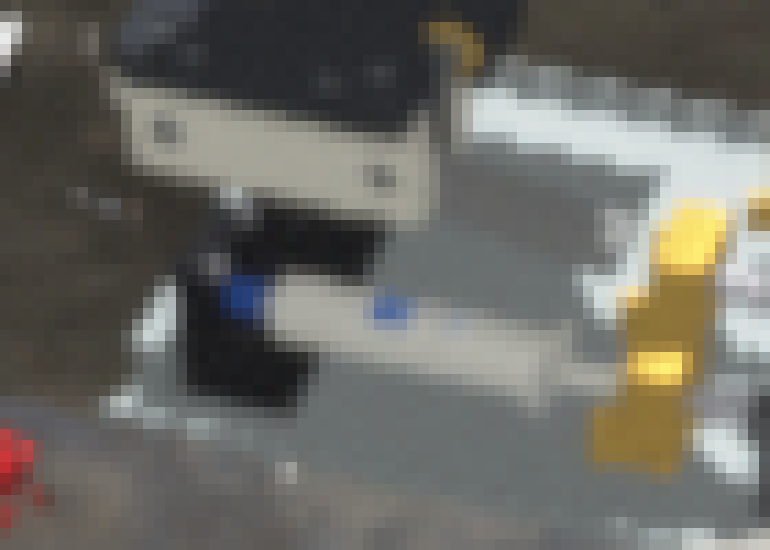

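```bash
python3 - <<'E'
from h import *
import pickle
T,S=pickle.load(open("ts.pkl","rb"))
f=lambda x,y:(275+(x)/11-.5,175+(y)/11-.5)
for q in [(605,265),(605,225),(445,225),(445,185)]: print(q,rayy(S,*f(*q),2.5).round(1))
for x0 in(512,):
  y=-4.7;P=[[x0-2,y+10.5,62.5],[x0+10,y+10.5,62.5],[x0+10,y+10.5,42.5],[x0+18,y+13,42.5],[x0+18,y+13,55]]
  q=proj(S,P);print(((q-[275,175]+.5)*11).round(0).tolist())
for c,y in((45.,2.5),(42.,2.5),(50.,2.5)): print(((proj(S,[[534,2.5,c]])-[275,175]+.5)*11).round(0))
E
```

```text
(605, 265) [540.2   2.5  56.3]
(605, 225) [540.3   2.5  70.1]
(445, 225) [584.3   2.5  57.7]
(445, 185) [584.    2.5  71.7]
[[713.0, 280.0], [669.0, 270.0], [667.0, 327.0], [635.0, 327.0], [636.0, 291.0]]
[[627. 302.]]
[[627. 311.]]
[[628. 288.]]
```

```bash
python3 - <<'E'
from h import *
p=capture("side");a=p["pixels"][178:208,308:340,::-1].astype(float)
a=np.clip((a-70)*2.2,0,255).astype(np.uint8)
cv2.imwrite("pics/d3e.png",cv2.resize(a,None,fx=22,fy=20,interpolation=cv2.INTER_NEAREST))
for t in (6,9,12,15):
    a=np.radians(t);u=np.array([np.cos(a),0,np.sin(a)]);n=np.array([-np.sin(a),0,np.cos(a)])
    c=np.array([596.3,-4.5,62.1+3]);m=c-1.8*n
    P=[m-63*u+s*5.5*n+[0,w,0] for s in(-1,1) for w in(7,-7)]
    print(t,"near bot, far bot, near top, far top",((proj(p,P)-[308,178]+.5)*[22,20]).round(0).tolist(),P[0].round(1))
E
```

```text
6 near bot, far bot, near top, far top [[526.0, 456.0], [559.0, 394.0], [536.0, 401.0], [569.0, 339.0]] [534.4   2.5  51.3]
9 near bot, far bot, near top, far top [[520.0, 472.0], [553.0, 410.0], [534.0, 418.0], [567.0, 356.0]] [535.2   2.5  48. ]
12 near bot, far bot, near top, far top [[513.0, 487.0], [546.0, 425.0], [530.0, 435.0], [563.0, 372.0]] [536.2   2.5  44.9]
15 near bot, far bot, near top, far top [[504.0, 501.0], [537.0, 439.0], [526.0, 451.0], [559.0, 388.0]] [537.3   2.5  41.7]
```

View pics/d3e.png

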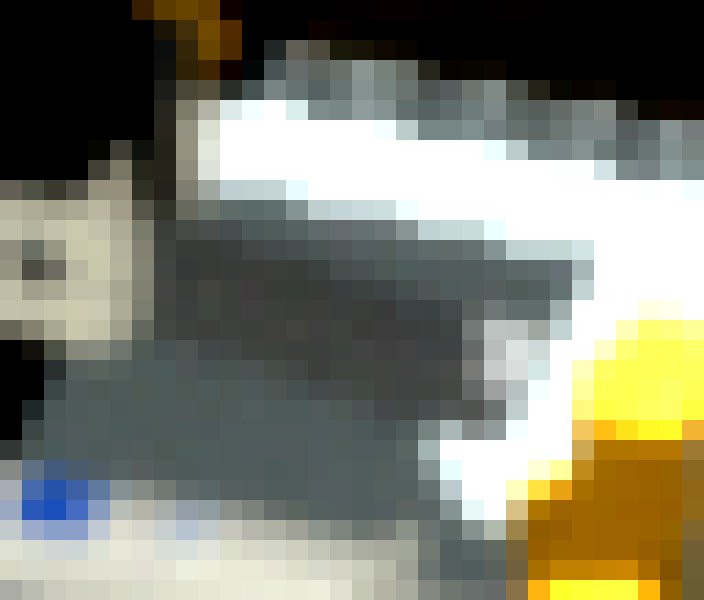

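```bash
python3 - <<'E'
from h import *
import pickle
T,S=pickle.load(open("ts.pkl","rb"))
for t in (3,6,9,12,15):
    a=np.radians(t);u=np.array([np.cos(a),0,np.sin(a)]);n=np.array([-np.sin(a),0,np.cos(a)])
    m=np.array([596.3,2.5,65])-1.8*n
    q=proj(S,[m-63*u-5.5*n,m-15*u-5.5*n,m-63*u+5.5*n,m-15*u+5.5*n])
    print(t,(q[0]-q[1])[1]/(q[0]-q[1])[0],((q-[308,178]+.5)*[22,20]).round().tolist())
E
```

```text
3 0.2658964783505558 [[531.0, 441.0], [183.0, 357.0], [536.0, 385.0], [185.0, 300.0]]
6 0.30746386702194667 [[526.0, 457.0], [180.0, 360.0], [536.0, 402.0], [186.0, 305.0]]
9 0.3493669829695657 [[520.0, 472.0], [176.0, 363.0], [534.0, 419.0], [187.0, 309.0]]
12 0.39184185755448614 [[513.0, 487.0], [173.0, 366.0], [530.0, 435.0], [188.0, 313.0]]
15 0.43513734621232825 [[504.0, 501.0], [169.0, 369.0], [526.0, 451.0], [188.0, 318.0]]
```

send_rows(
  series="-1 0.04 0 0 0;-1 0.08 0 0 0;-1 0.08 0 0 0",
)

```text
time: 22.55
tool_pos: [596.4, -4.5, 59.7]
tcp_rot: [-1.476, 1.57, 0.095]
contact_force: [-3.6, 1.1, 6.7]
grip_width: 13.6
```

```bash
cat > en.py <<'E'
import sys
from h import *
n,u0,v0=sys.argv[1],int(sys.argv[2]),int(sys.argv[3])
p=capture("side");a=p["pixels"][v0:v0+30,u0:u0+34,::-1].astype(float)
a=np.clip((a-70)*2.2,0,255).astype(np.uint8)
cv2.imwrite(f"pics/{n}.png",cv2.resize(a,None,fx=20,fy=20,interpolation=cv2.INTER_NEAREST))
go([500,0,100])
E
python3 en.py d4 308 178
```

```text
t 22.6 pos [596.4  -4.5  59.7] x [ 0.001  0.    -1.   ] yang -180.0 F [-3.4  1.   7.3] w 13.6 q [-0.14  0.64  1.52  0.    0.98 -1.71]
shift [np.float64(-1.345), np.float64(3.213), np.float64(0.15)]
```

View pics/d4.png

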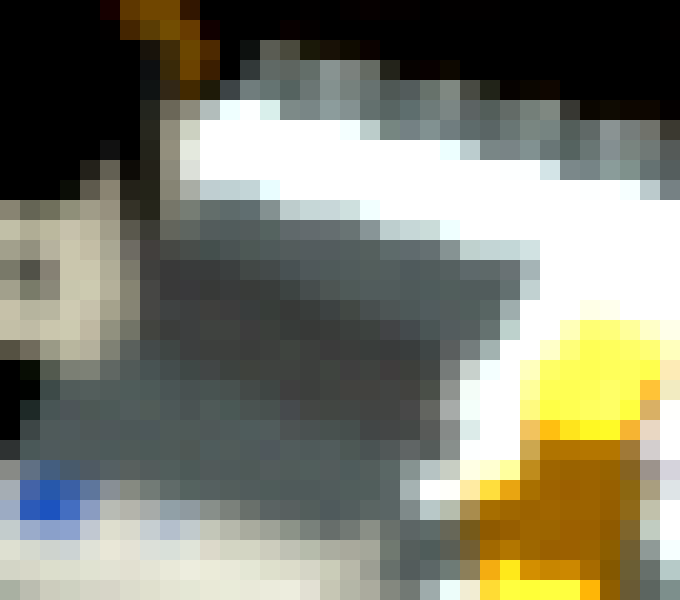

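```bash
python3 - <<'E'
from h import *
import pickle
T,S=pickle.load(open("ts.pkl","rb"))
f=lambda x,y:(308+x/20-.5,178+y/20-.5)
for q in [(437,462),(440,345),(150,365),(170,250)]: print(q,rayy(S,*f(*q),2.5 if q[1]>351 else -4.5).round(1))
# stone cup visible features: roof near-front corner, cheek
for q in [(525,430),(640,440),(580,310),(470,530),(640,565)]: print('cup',q,rayy(S,*f(*q),5.8).round(1))
E
```

```text
(437, 462) [540.6   2.5  48.4]
(440, 345) [542.6  -4.5  64.4]
(150, 365) [584.2   2.5  54.6]
(170, 250) [583.3  -4.5  71.1]
cup (525, 430) [526.5   5.8  61.5]
cup (640, 440) [509.6   5.8  64.5]
cup (580, 310) [518.9   5.8  86.2]
cup (470, 530) [534.5   5.8  39.8]
cup (640, 565) [509.    5.8  40.5]
```

send_rows(
  series="-1 0.035 0 0 0;-1 0.035 0 0 0",
)

```text
time: 22.85
tool_pos: [596.5, -4.5, 58.7]
tcp_rot: [-1.51, 1.57, 0.061]
contact_force: [-3.0, 2.3, 8.0]
grip_width: 13.9
```

```bash
python3 en.py d5 308 178
```

```text
t 22.9 pos [596.5  -4.5  58.7] x [ 0.001  0.    -1.   ] yang -180.0 F [-2.9  0.7  6.5] w 13.5 q [-0.14  0.64  1.52  0.    0.97 -1.71]
shift [np.float64(-1.379), np.float64(3.215), np.float64(0.151)]
```

View pics/d5.png

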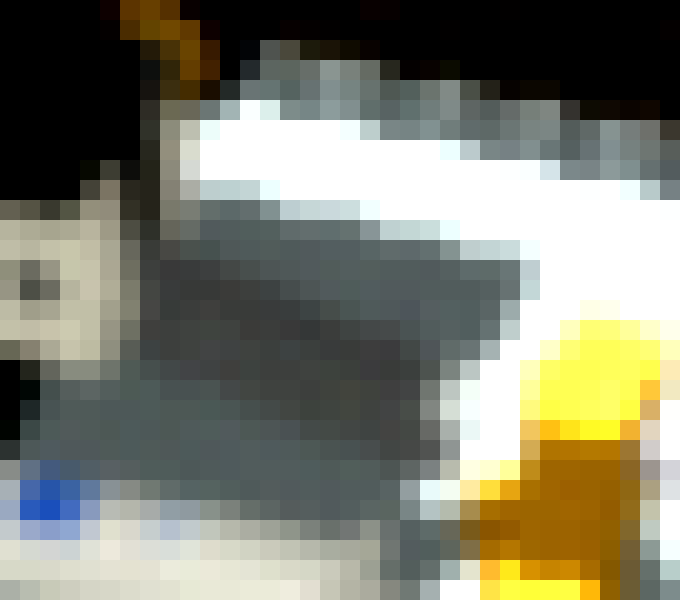

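send_rows(
  series="-1 0.02 0.15 0 0;-1 0.035 0.3 0 0;-1 0.035 0.3 0 0",
)

```text
time: 23.28
tool_pos: [586.8, -4.6, 56.6]
tcp_rot: [1.471, 1.57, 3.042]
contact_force: [-1.6, 0.6, 2.6]
grip_width: 13.8
```

```bash
python3 en.py d6 308 178
```

```text
t 23.32 pos [586.8  -4.6  56.5] x [-0.001  0.    -1.   ] yang 179.99 F [-1.6 -0.7  3.4] w 13.5 q [-0.14  0.63  1.55 -0.    0.96 -1.71]
shift [np.float64(-1.446), np.float64(2.894), np.float64(0.154)]
```

View pics/d6.png

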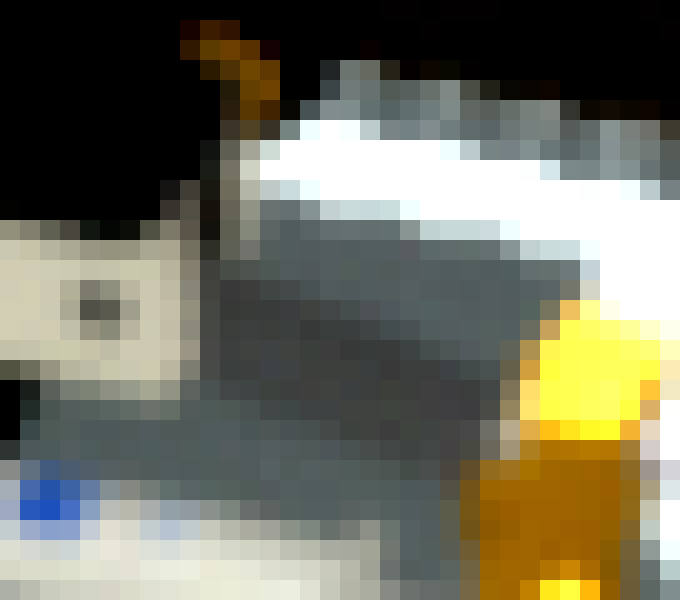

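send_rows(
  series="-1 0 0.1 0 0;-1 0 0.2 0 0;-1 0 0.2 0 0",
)

```text
time: 23.7
tool_pos: [581.7, -4.6, 56.6]
tcp_rot: [-1.577, 1.57, -0.006]
contact_force: [4.2, 0.1, -1.1]
grip_width: 13.7
```

send_rows(
  series="-1 0 0.1 0 0;-1 0 0.15 0 0;-1 0 0.15 0 0",
)

```text
time: 24.08
tool_pos: [577.0, -4.6, 56.7]
tcp_rot: [-1.547, 1.57, 0.024]
contact_force: [4.8, 0.5, -0.7]
grip_width: 13.3
```

```bash
python3 en.py d7 308 178
```

```text
t 24.12 pos [577.   -4.6  56.7] x [ 0.001  0.    -1.   ] yang 179.99 F [4.3 0.4 0.1] w 14.0 q [-0.14  0.62  1.59  0.    0.94 -1.71]
shift [np.float64(-1.446), np.float64(2.565), np.float64(0.154)]
```

View pics/d7.png

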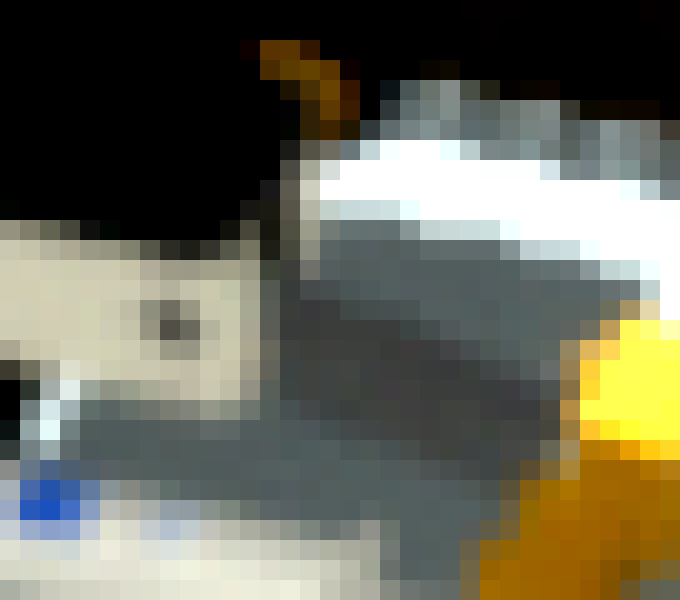

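```bash
python3 - <<'E'
from h import *
import pickle
T,S=pickle.load(open("ts.pkl","rb"))
f=lambda x,y:(308+x/20-.5,178+y/20-.5)
for q,y in [((560,400),2.5),((500,475),2.5),((290,300),2.5),((290,390),2.5),((575,400),5.8),((580,450),5.8),((640,305),-15.5),((480,540),8)]: print(q,y,rayy(S,*f(*q),y).round(1))
p=capture("side");a=p["pixels"][170:214,296:356,::-1]
cv2.imwrite("pics/d8.png",cv2.resize(a,None,fx=13,fy=13,interpolation=cv2.INTER_CUBIC))
E
```

```text
(560, 400) 2.5 [522.5   2.5  65.5]
(500, 475) 2.5 [531.1   2.5  48.6]
(290, 300) 2.5 [562.7   2.5  73.1]
(290, 390) 2.5 [562.8   2.5  55.9]
(575, 400) 5.8 [519.3   5.8  69.3]
(580, 450) 5.8 [518.4   5.8  60. ]
(640, 305) -15.5 [516.3 -15.5  70.1]
(480, 540) 8 [532.3   8.   40.4]
```

View pics/d8.png

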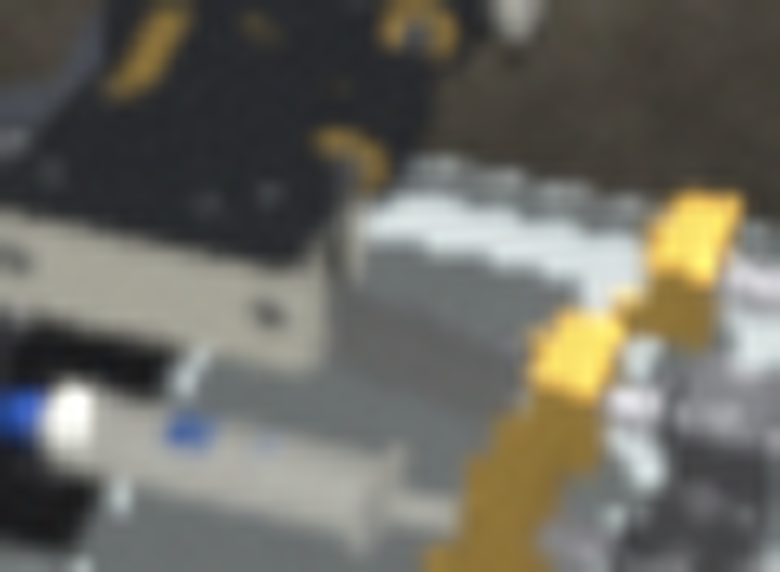

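send_rows(
  series="-1 0 -0.2 0 0;-1 0 -0.4 0 0;-1 0.03 -0.4 0 0;-1 0.05 -0.4 0 0;-1 0.05 -0.4 0 0",
)

```text
time: 24.8
tool_pos: [588.4, -4.4, 55.4]
tcp_rot: [1.379, 1.569, 2.95]
contact_force: [-2.0, 0.1, 6.9]
grip_width: 14.2
```

```bash
python3 en.py d9 308 178
```

```text
t 24.85 pos [588.4  -4.4  55.4] x [-0.001  0.    -1.   ] yang 180.0 F [-1.2  0.4  5.1] w 13.5 q [-0.14  0.64  1.55  0.    0.96 -1.71]
shift [np.float64(-1.484), np.float64(2.948), np.float64(0.148)]
```

View pics/d9.png

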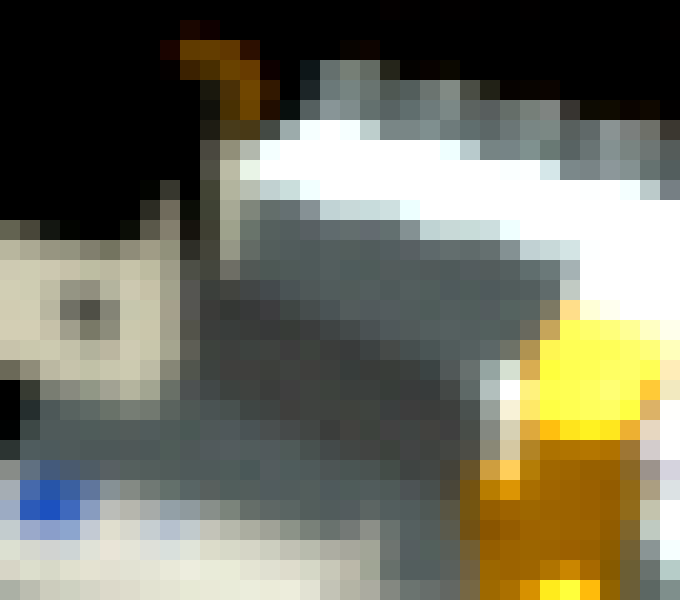

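```bash
python3 - <<'E'
from h import *
import pickle
T,S=pickle.load(open("ts.pkl","rb"))
f=lambda x,y:(308+x/20-.5,178+y/20-.5)
for q,y in [((475,400),2.5),((210,305),2.5),((480,355),-11.5),((245,285),-11.5),((200,390),2.5),((420,480),2.5)]: print(q,y,rayy(S,*f(*q),y).round(1))
for t in (8,10,12,14):
  for e in (56,60):
    a=np.radians(t);u=np.array([np.cos(a),0,np.sin(a)]);n=np.array([-np.sin(a),0,np.cos(a)])
    m=np.array([588.4,0,55.4+3])
    print(t,e,[((proj(S,[m-e*u+s*5.5*n+[0,y,0]])[0]-[308,178]+.5)*20).round().tolist() for s,y in((1,2.5),(1,-11.5),(-1,2.5))],(m-e*u-5.5*n).round(1))
E
```

```text
(475, 400) 2.5 [535.    2.5  61.9]
(210, 305) 2.5 [574.8   2.5  68.8]
(480, 355) -11.5 [538.8 -11.5  57.6]
(245, 285) -11.5 [574.5 -11.5  61.1]
(200, 390) 2.5 [576.6   2.5  52. ]
(420, 480) 2.5 [543.1   2.5  44.1]
8 56 [[494.0, 435.0], [524.0, 373.0], [483.0, 489.0]] [533.7   0.   45.2]
8 60 [[520.0, 444.0], [550.0, 382.0], [509.0, 498.0]] [529.7   0.   44.6]
10 56 [[493.0, 445.0], [523.0, 383.0], [479.0, 498.0]] [534.2   0.   43.3]
10 60 [[519.0, 454.0], [549.0, 392.0], [505.0, 507.0]] [530.3   0.   42.6]
12 56 [[491.0, 455.0], [521.0, 393.0], [475.0, 507.0]] [534.8   0.   41.4]
12 60 [[517.0, 465.0], [547.0, 403.0], [501.0, 517.0]] [530.9   0.   40.5]
14 56 [[489.0, 464.0], [519.0, 402.0], [471.0, 515.0]] [535.4   0.   39.5]
14 60 [[515.0, 475.0], [545.0, 413.0], [497.0, 526.0]] [531.5   0.   38.5]
```

```bash
python3 - <<'E'
from h import *
o=get_obs();print(o["contact_force"].round(2),o["moment"].round(3))
p=capture("side");cv2.imwrite("pics/d10.png",cv2.resize(p["pixels"][150:220,270:370,::-1],None,fx=8,fy=8,interpolation=cv2.INTER_CUBIC))
o=get_obs();print(o["contact_force"].round(2),o["moment"].round(3))
q=capture("top");cv2.imwrite("pics/d11.png",cv2.resize(q["pixels"][150:270,290:400,::-1],None,fx=5,fy=5,interpolation=cv2.INTER_CUBIC))
o=get_obs();print(o["contact_force"].round(2),o["moment"].round(3))
E
```

```text
[-1.22  0.4   5.11] [ 0.014 -0.003  0.036]
[-0.88 -0.25  5.82] [ 0.045 -0.054  0.006]
[-0.53  0.46  5.2 ] [ 0.031  0.048 -0.007]
```

View pics/d10.png

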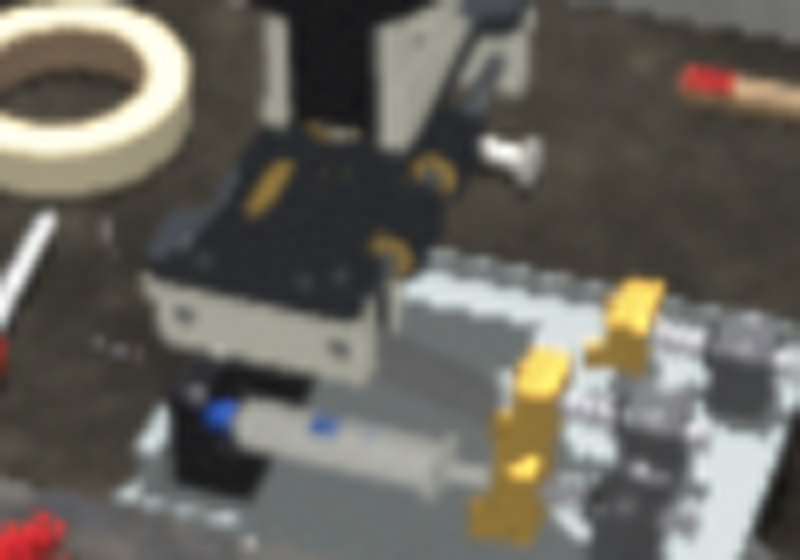

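View pics/d11.png

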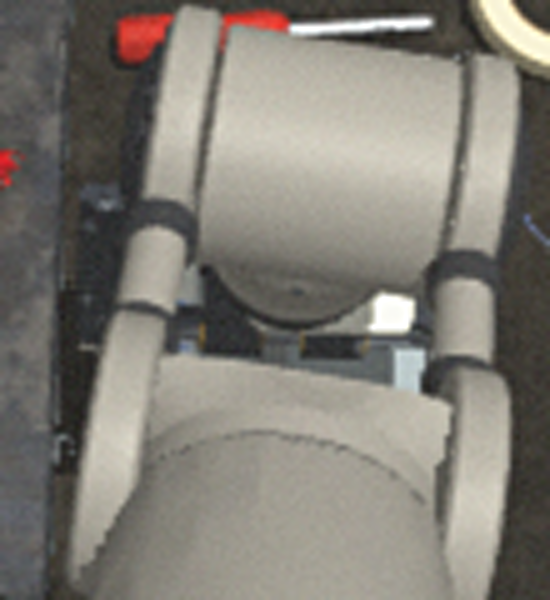

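send_rows(
  series="-1 -0.5 -0.2 0 0;-1 -1.3 -0.4 0 0;-1 -1.3 -0.4 0 0;-1 -1.3 -0.4 0 0",
)

```text
time: 25.45
tool_pos: [599.6, -4.4, 92.8]
tcp_rot: [1.417, 1.568, 2.988]
contact_force: [0.6, -0.4, -0.8]
grip_width: 13.8
```

```bash
python3 - <<'E'
from h import *
o=get_obs();print(o["contact_force"].round(2),o["moment"].round(3),o["tool_pos"].round(1))
p=capture("side");a=p["pixels"][172:202,300:334,::-1].astype(float)
a=np.clip((a-70)*2.2,0,255).astype(np.uint8)
cv2.imwrite("pics/d12.png",cv2.resize(a,None,fx=20,fy=20,interpolation=cv2.INTER_NEAREST))
tcp=o["tool_pos"]
for t in (6,10,14,18):
  for e in (58,63):
    a=np.radians(t);u=np.array([np.cos(a),0,np.sin(a)]);n=np.array([-np.sin(a),0,np.cos(a)])
    m=tcp+[0,0,1.2]
    print(t,e,"neartop fartop nearbot farbot, nearbot@-20",[((proj(p,[m-ee*u+s*5.5*n+[0,y,0]])[0]-[300,172]+.5)*20).round().tolist() for s,y,ee in((1,7,e),(1,-7,e),(-1,7,e),(-1,-7,e),(-1,7,20))])
E
```

```text
[ 0.58 -0.43 -0.8 ] [ 0.012 -0.014 -0.022] [599.6  -4.4  92.8]
6 58 neartop fartop nearbot farbot, nearbot@-20 [[594.0, 343.0], [625.0, 281.0], [585.0, 401.0], [616.0, 339.0], [331.0, 323.0]]
6 63 neartop fartop nearbot farbot, nearbot@-20 [[628.0, 353.0], [659.0, 292.0], [619.0, 411.0], [650.0, 349.0], [331.0, 323.0]]
10 58 neartop fartop nearbot farbot, nearbot@-20 [[592.0, 365.0], [623.0, 303.0], [579.0, 420.0], [610.0, 359.0], [328.0, 330.0]]
10 63 neartop fartop nearbot farbot, nearbot@-20 [[626.0, 377.0], [657.0, 315.0], [612.0, 432.0], [643.0, 370.0], [328.0, 330.0]]
14 58 neartop fartop nearbot farbot, nearbot@-20 [[589.0, 386.0], [620.0, 324.0], [571.0, 439.0], [602.0, 378.0], [323.0, 336.0]]
14 63 neartop fartop nearbot farbot, nearbot@-20 [[622.0, 400.0], [653.0, 338.0], [603.0, 453.0], [634.0, 391.0], [323.0, 336.0]]
18 58 neartop fartop nearbot farbot, nearbot@-20 [[584.0, 406.0], [615.0, 345.0], [561.0, 457.0], [591.0, 395.0], [319.0, 341.0]]
18 63 neartop fartop nearbot farbot, nearbot@-20 [[616.0, 422.0], [647.0, 360.0], [592.0, 472.0], [623.0, 410.0], [319.0, 341.0]]
```

View pics/d12.png

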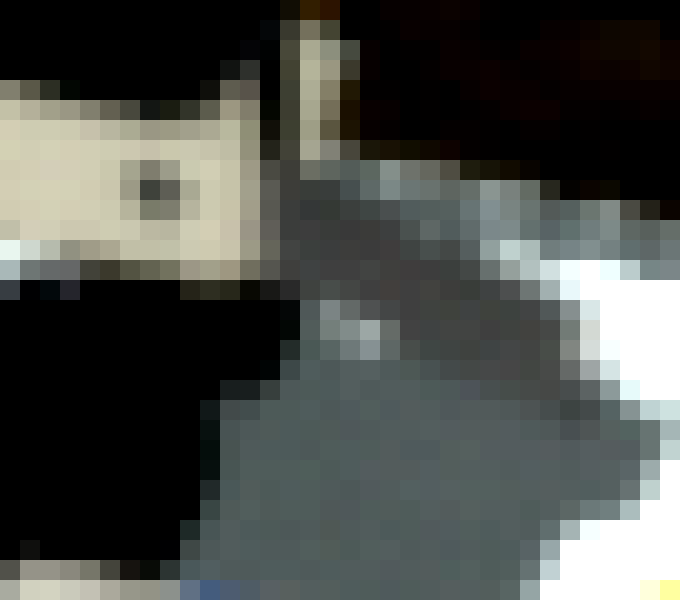

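```bash
python3 - <<'E'
from h import *
import pickle
T,S=pickle.load(open("ts.pkl","rb"))
f=lambda x,y:(300+x/20-.5,172+y/20-.5)
for q,y in [((580,417),2.6),((330,302),2.6),((420,345),2.6),((570,290),-11.4),((340,185),-11.4),((480,245),-11.4)]: print(q,y,(rayy(S,*f(*q),y)-[599.6,0,92.8]).round(1))
# bias check: far end of bench things: stone hood top front edges? use paste syringe home: top of flange etc. skip
E
```

```text
(580, 417) 2.6 [-56.3   2.6 -13.7]
(330, 302) 2.6 [-19.2   2.6  -2.4]
(420, 345) 2.6 [-32.5   2.6  -6.8]
(570, 290) -11.4 [-50.1 -11.4  -3.2]
(340, 185) -11.4 [-15.8 -11.4   7.1]
(480, 245) -11.4 [-36.7 -11.4   1.6]
```

send_rows(
  series="-1 0.5 0 0 0;-1 1 0 0 0;-1 1.05 0 0 0;-1 1.05 0.2 0 0;-1 1.05 0.4 0 0;-1 1.05 0.4 0 0",
)

```text
time: 26.25
tool_pos: [588.5, -4.6, 63.1]
tcp_rot: [-1.576, 1.57, -0.005]
contact_force: [0.1, 0.0, 0.0]
grip_width: 13.4
```

send_rows(
  series="-1 0 0.1 0 0;-1 0 0.2 0 0;-1 0 0.3 0 0;-1 0 0.3 0 0",
)

```text
time: 26.75
tool_pos: [579.6, -4.6, 62.6]
tcp_rot: [0.905, 1.571, 2.476]
contact_force: [-0.2, -1.1, 0.5]
grip_width: 13.7
```

```bash
python3 en.py d13 308 178
```

```text
t 26.8 pos [579.7  -4.6  62.6] x [-0.  0. -1.] yang 179.99 F [-0.2  0.2  0.6] w 13.5 q [-0.14  0.61  1.57  0.    0.96 -1.71]
shift [np.float64(-1.245), np.float64(2.656), np.float64(0.152)]
```

View pics/d13.png

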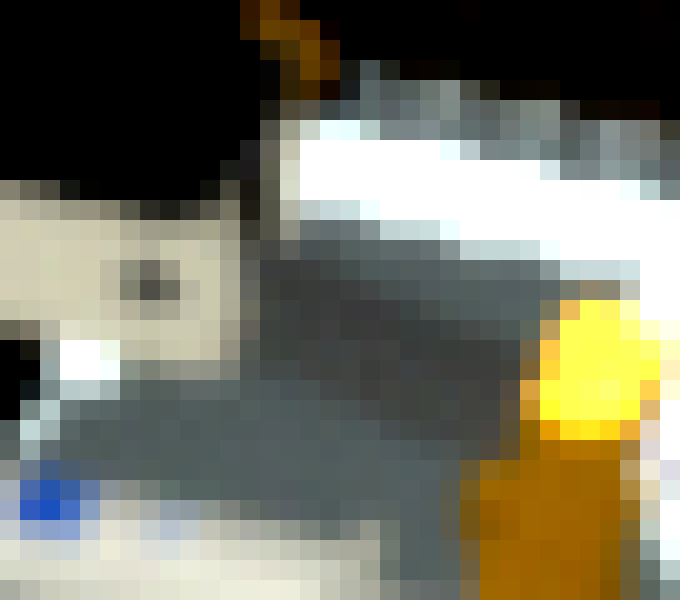

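send_rows(
  series="-1 0 0.1 0 0;-1 0 0.2 0 0;-1 0 0.3 0 0;-1 0 0.35 0 0;-1 0 0.35 0 0",
)

```text
time: 27.42
tool_pos: [569.8, -4.7, 62.9]
tcp_rot: [-1.614, 1.569, -0.044]
contact_force: [4.4, -0.2, 1.5]
grip_width: 13.5
```

```bash
python3 en.py d14 312 178
```

```text
t 27.48 pos [569.7  -4.6  62.8] x [ 0.001 -0.    -1.   ] yang 179.99 F [ 4.2 -0.5  0.3] w 13.8 q [-0.14  0.6   1.6   0.    0.94 -1.71]
shift [np.float64(-1.242), np.float64(2.324), np.float64(0.154)]
```

View pics/d14.png

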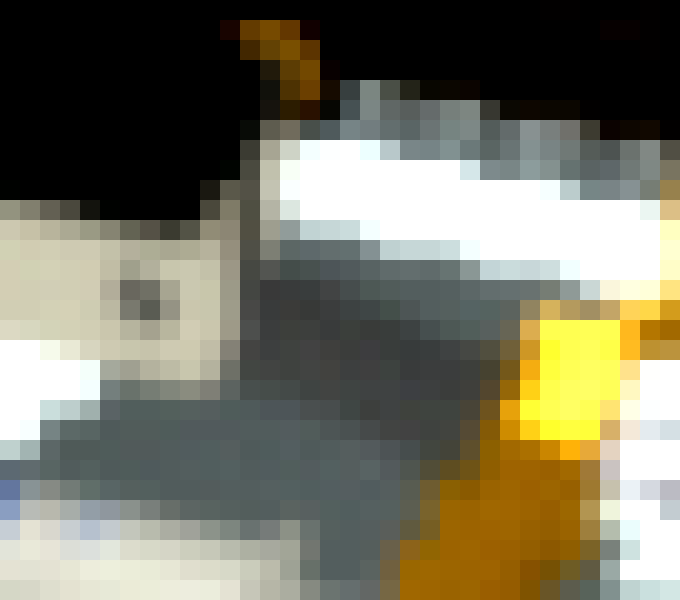

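send_rows(
  series="-1 0 0.15 0 0;-1 0 0.3 0 0;-1 0 0.4 0 0;-1 0.15 0.4 0 0;-1 0.3 0.4 0 0;-1 0.4 0.4 0 0;-1 0.4 0.4 0 0",
)

```text
time: 28.35
tool_pos: [559.0, -4.7, 51.4]
tcp_rot: [-1.649, 1.567, -0.079]
contact_force: [7.6, 0.8, 3.3]
grip_width: 13.4
```

send_rows(
  series="-1 0.07 0 0 0;-1 0.12 0 0 0;-1 0.12 0 0 0",
)

```text
time: 28.72
tool_pos: [559.1, -4.8, 47.9]
tcp_rot: [-1.654, 1.567, -0.083]
contact_force: [7.3, 0.0, 4.1]
grip_width: 13.6
```

```bash
python3 sn.py d15 275 175 70 50 11
```

```text
t 28.77 pos [559.1  -4.8  47.9] x [ 0.004 -0.    -1.   ] yang 179.99 F [7.6 1.2 3.4] w 13.6 q [-0.15  0.6   1.65  0.    0.89 -1.72]
shift [np.float64(-1.745), np.float64(1.962), np.float64(0.157)]
```

View pics/d15.png

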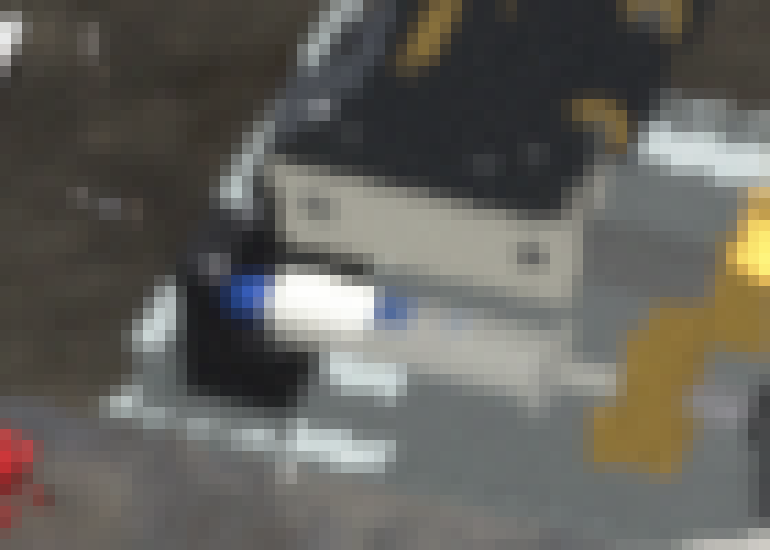

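send_rows(
  series="-1 0.05 0 0 0;-1 0.08 0 0 0;-1 0.08 0 0 0",
)

```text
time: 29.15
tool_pos: [559.1, -4.8, 45.5]
tcp_rot: [-1.657, 1.567, -0.086]
contact_force: [6.5, -0.3, 3.5]
grip_width: 13.6
```

send_rows(
  series="-1 0.05 0 0 0;-1 0.05 0 0 0",
)

```text
time: 29.4
tool_pos: [559.5, -4.8, 45.3]
tcp_rot: [-1.682, 1.565, -0.111]
contact_force: [3.8, 0.1, 13.3]
grip_width: 13.9
```

send_rows(
  series="-1 0.05 0 0 0;-1 0.05 0 0 0",
)

```text
time: 29.65
tool_pos: [559.8, -4.8, 45.1]
tcp_rot: [-1.687, 1.564, -0.116]
contact_force: [1.7, 0.8, 22.6]
grip_width: 13.8
```

send_rows(
  series="-1 -0.06 -0.1 0 0;-1 -0.07 -0.2 0 0;-1 -0.07 -0.3 0 0;-1 -0.07 -0.36 0 0;-1 -0.07 -0.36 0 0",
)

```text
time: 30.28
tool_pos: [569.3, -4.8, 45.2]
tcp_rot: [-1.701, 1.568, -0.13]
contact_force: [3.9, -0.0, 9.2]
grip_width: 13.6
```

send_rows(
  series="-1 0 -0.05 0 0;-1 0 -0.08 0 0;-1 0 -0.08 0 0",
)

```text
time: 30.65
tool_pos: [571.3, -4.7, 45.2]
tcp_rot: [-1.754, 1.569, -0.184]
contact_force: [2.0, -0.4, 11.8]
grip_width: 13.6
```

```bash
python3 sn.py d16 275 175 70 50 11
```

```text
t 30.7 pos [571.3  -4.8  45.2] x [ 0.002 -0.    -1.   ] yang 180.0 F [ 1.9 -0.3 11.8] w 13.2 q [-0.14  0.62  1.61 -0.    0.9  -1.71]
shift [np.float64(-1.832), np.float64(2.372), np.float64(0.158)]
```

View pics/d16.png

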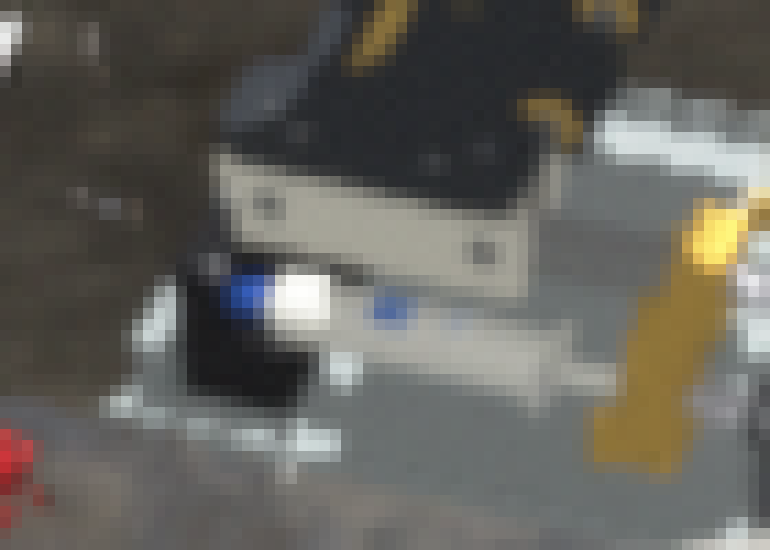

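send_rows(
  series="-1 -0.03 -0.05 0 0;-1 -0.03 -0.08 0 0;-1 -0.03 -0.08 0 0",
)

```text
time: 31.08
tool_pos: [571.9, -4.7, 45.2]
tcp_rot: [1.635, 1.569, -3.077]
contact_force: [-1.4, 0.1, 9.7]
grip_width: 13.9
```

send_rows(
  series="-1 0 -0.06 0 0;-1 0 -0.06 0 0",
)

```text
time: 31.32
tool_pos: [572.0, -4.7, 45.2]
tcp_rot: [1.58, 1.565, -3.132]
contact_force: [-8.3, -1.1, 15.5]
grip_width: 13.8
```

send_rows(
  series="-1 -0.04 0.08 0 0;-0.43 -0.04 0.08 0 0;-0.43 -0.04 0.08 0 0;-0.43 -0.04 0.08 0 0;-0.43 -1 0.08 0 0;-0.43 -2.5 0.08 0 0;-0.43 -3 0.08 0 0;-0.43 -3 0.08 0 0",
)

```text
time: 32.33
tool_pos: [572.6, -4.6, 135.0]
tcp_rot: [-1.647, 1.569, -0.076]
contact_force: [-0.6, 0.8, -0.7]
grip_width: 26.1
```

```bash
python3 - <<'E'
from h import *
# lap: near (393.5,-264.8) far (532,-262.8)
a=np.array([393.5,-264.8]);b=np.array([532,-262.8]);print((a+b)/2,np.degrees(np.arctan2(*(b-a)[::-1])))
go([467,-263.7,110],0.8)
E
python3 sn.py d17 275 170 70 50 11
```

```text
[ 462.75 -263.8 ] 0.8273183748147498
t 32.33 pos [572.6  -4.6 135. ] x [ 0.001 -0.    -1.   ] yang 180.0 F [-0.6  0.8 -0.7] w 26.1 q [-0.14  0.51  1.52  0.    1.11 -1.71]
shift [np.float64(0.83), np.float64(3.519), np.float64(-8.637)] turn (deg about world z) 0.8 -> units about tool x -0.161 alt 35.839
t 32.38 pos [571.8  -4.5 133.8] x [-0.001  0.    -1.   ] yang 179.99 F [-0.5  0.2 -0. ] w 26.0 q [-0.14  0.51  1.52  0.    1.11 -1.71]
shift [np.float64(1.13), np.float64(2.393), np.float64(0.15)]
```

View pics/d17.png

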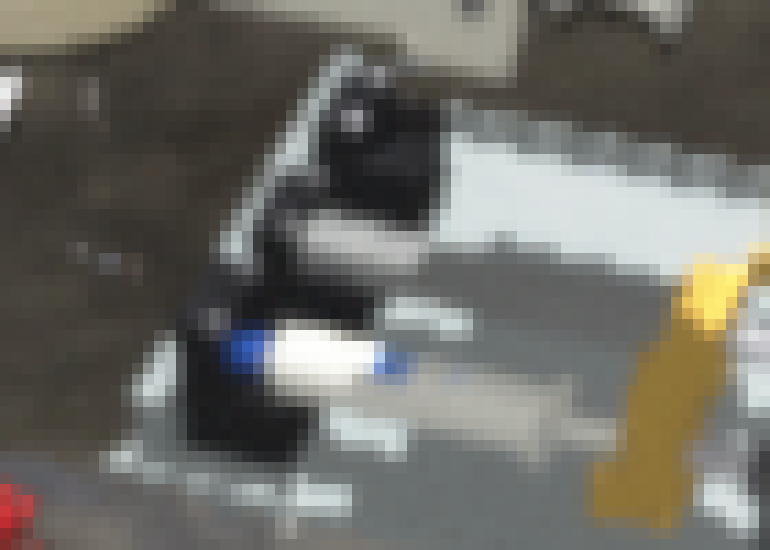

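send_rows(
  series="-0.22 0 3.49 -8.64 -0.16;-0.22 0 3.49 -8.64 -0.16;-0.22 0 3.49 -8.64 -0.16;-0.22 0 3.49 -8.64 -0.16;-0.22 1 3.49 -8.64 -0.16;-0.22 2.5 3.49 -8.64 -0.16;-0.22 2.8 3.49 -8.64 -0.16;-0.22 2.8 3.49 -8.64 -0.16",
)

```text
time: 33.38
tool_pos: [467.3, -263.1, 49.8]
tcp_rot: [0.848, 1.568, 2.434]
contact_force: [0.5, -0.1, 0.8]
grip_width: 35.7
```

```bash
python3 - <<'E'
from h import *
go([467.8,-263.7,3],0.8)
T=capture("top");cv2.imwrite("pics/e1.png",cv2.resize(T["pixels"][150:300,300:470,::-1],None,fx=4,fy=4,interpolation=cv2.INTER_CUBIC))
E
```

```text
t 33.38 pos [ 467.3 -263.1   49.8] x [-0.002  0.002 -1.   ] yang -179.17 F [ 0.5 -0.1  0.8] w 35.7 q [-0.66  0.57  1.71  0.    0.87 -2.24]
shift [np.float64(1.561), np.float64(-0.02), np.float64(-0.022)] turn (deg about world z) -0.03 -> units about tool x 0.005 alt -35.995
```

View pics/e1.png

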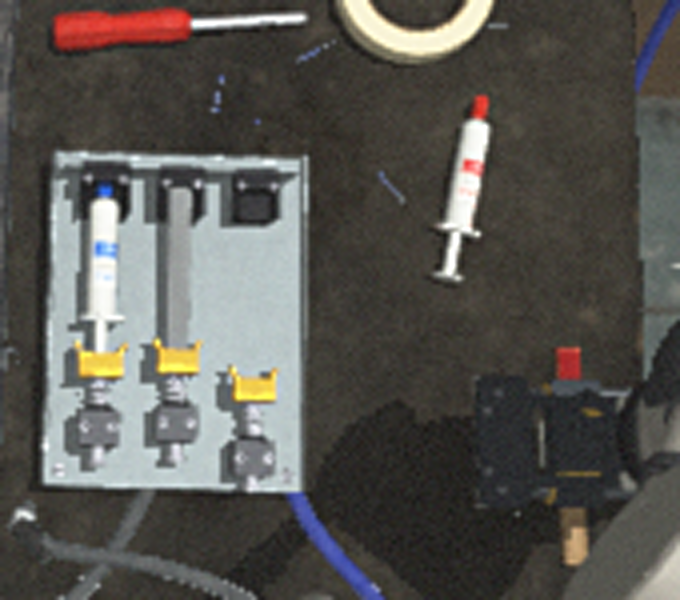

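send_rows(
  series="-0.22 1 -0.01 -0.02 0;-0.22 1.57 -0.01 -0.02 0;-0.22 1.57 -0.01 -0.02 0;-1 1.57 -0.01 -0.02 0;-1 1.57 -0.01 -0.02 0;-1 1.57 -0.01 -0.02 0;-1 1.57 -0.01 -0.02 0",
)

```text
time: 34.3
tool_pos: [468.4, -264.6, 4.3]
tcp_rot: [-2.105, 1.569, -0.521]
contact_force: [0.4, 1.6, 6.0]
grip_width: 13.3
```

```bash
python3 - <<'E'
from h import *
go([593,-52.7,95],0)
E
```

```text
t 34.3 pos [ 468.4 -264.6    4.3] x [ 0.001 -0.001 -1.   ] yang -179.21 F [0.4 1.6 6. ] w 13.3 q [-0.66  0.64  1.74  0.    0.76 -2.24]
shift [np.float64(-3.022), np.float64(-4.255), np.float64(7.004)] turn (deg about world z) -0.79 -> units about tool x 0.159 alt -35.841
```

send_rows(
  series="-1 -1.5 0 0 0;-1 -3.2 -4.25 7 0.16;-1 -3.2 -4.25 7 0.16;-1 -3.2 -4.25 7 0.16;-1 -3.2 -4.25 7 0.16;-1 -3.2 -4.25 7 0.16;-1 -3.1 -4.25 7 0.16;-1 -3.1 -4.25 7 0.16",
)

```text
time: 35.3
tool_pos: [591.4, -53.8, 95.6]
tcp_rot: [1.443, 1.569, 3.012]
contact_force: [-0.1, 0.1, 0.4]
grip_width: 13.1
```

```bash
python3 - <<'E'
from h import *
go([593,-52.7,68],0)
E
python3 en.py e2 300 158
```

```text
t 35.3 pos [591.4 -53.8  95.6] x [-0.002  0.    -1.   ] yang 179.9 F [-0.1  0.1  0.4] w 13.1 q [-0.22  0.59  1.5  -0.    1.05 -1.79]
shift [np.float64(0.921), np.float64(-0.056), np.float64(0.037)] turn (deg about world z) 0.1 -> units about tool x -0.02 alt 35.98
t 35.35 pos [591.6 -54.   95.9] x [-0.002  0.    -1.   ] yang 179.88 F [ 0.6  0.9 -0.1] w 13.4 q [-0.22  0.59  1.5  -0.    1.05 -1.79]
shift [np.float64(-0.133), np.float64(3.056), np.float64(1.792)]
```

View pics/e2.png

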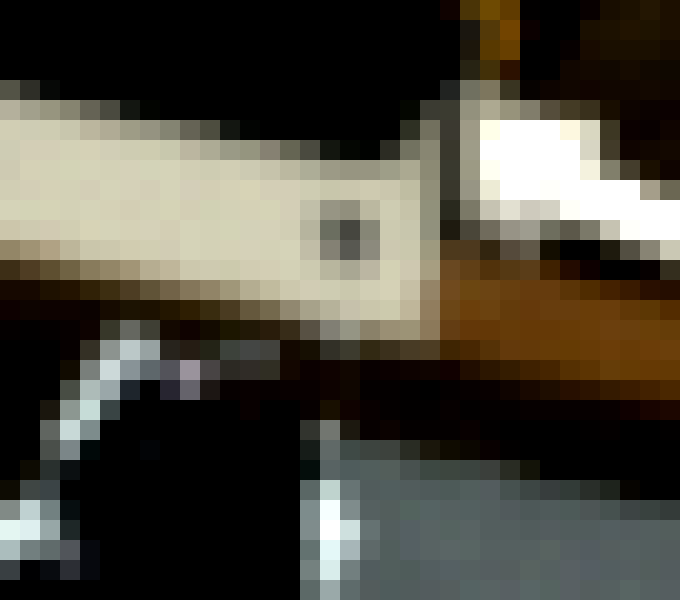

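send_rows(
  series="-1 0.5 -0.03 0 0;-1 0.85 -0.03 0 0;-1 0.9 -0.03 0 0;-1 0.9 -0.03 0 0",
)

```text
time: 35.85
tool_pos: [593.3, -52.7, 69.2]
tcp_rot: [1.165, 1.57, 2.736]
contact_force: [0.1, 0.0, 1.0]
grip_width: 13.2
```

send_rows(
  series="-1 0.05 0 0 0;-1 0.1 0 0 0;-1 0.15 0 0 0;-1 0.15 0 0 0",
)

```text
time: 36.35
tool_pos: [593.4, -52.6, 65.4]
tcp_rot: [-1.688, 1.57, -0.117]
contact_force: [-1.5, 0.6, 5.3]
grip_width: 13.2
```

send_rows(
  series="-1 0.05 0 0 0;-1 0.1 0 0 0;-1 0.15 0 0 0;-1 0.2 0 0 0;-1 0.2 0 0 0",
)

```text
time: 36.98
tool_pos: [593.5, -52.6, 59.7]
tcp_rot: [-1.639, 1.57, -0.069]
contact_force: [-3.4, 1.1, 5.3]
grip_width: 13.4
```

```bash
python3 en.py e3 310 172
```

```text
t 37.02 pos [593.5 -52.6  59.7] x [ 0.001 -0.    -1.   ] yang 180.0 F [-1.9  0.5  6.2] w 13.5 q [-0.22  0.64  1.53  0.    0.98 -1.79]
shift [np.float64(-1.347), np.float64(3.117), np.float64(1.754)]
```

View pics/e3.png

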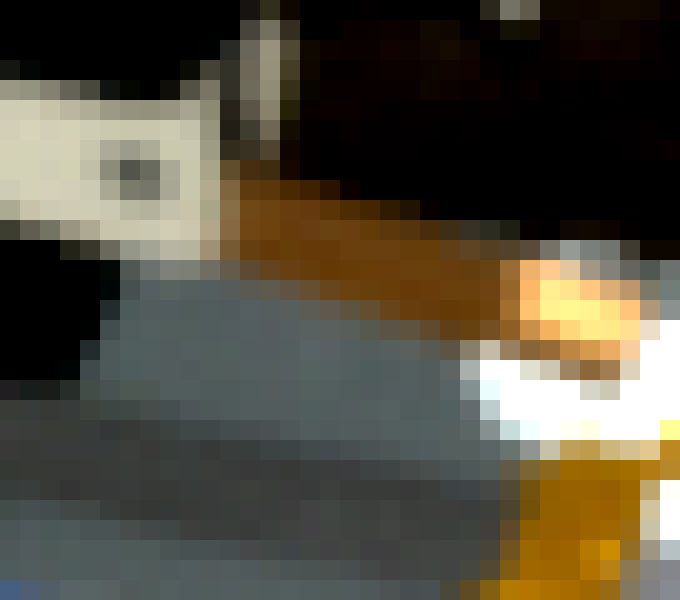

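```bash
python3 - <<'E'
from h import *
import pickle
T,S=pickle.load(open("ts.pkl","rb"))
f=lambda x,y:(310+x/20-.5,172+y/20-.5)
tc=np.array([593.5,0,59.7])
for q,y in [((618,385),-45.6),((460,342),-45.6),((240,265),-45.6),((290,165),-59.6),((520,238),-59.6)]: 
  w=rayy(S,*f(*q),y);print(q,w.round(1),(w-tc).round(1))
E
```

```text
(618, 385) [522.3 -45.6  51.2] [-71.2 -45.6  -8.5]
(460, 342) [546.6 -45.6  52.9] [-46.9 -45.6  -6.8]
(240, 265) [580.9 -45.6  58.6] [-12.6 -45.6  -1.1]
(290, 165) [577.8 -59.6  67.6] [-15.7 -59.6   7.9]
(520, 238) [542.  -59.6  63. ] [-51.5 -59.6   3.3]
```

send_rows(
  series="-1 0.05 0 0 0;-1 0.1 0 0 0;-1 0.1 0 0 0",
)

```text
time: 37.4
tool_pos: [593.8, -52.7, 56.8]
tcp_rot: [-1.672, 1.569, -0.101]
contact_force: [-2.1, 0.8, 6.5]
grip_width: 13.6
```

```bash
python3 en.py e4 310 172
```

```text
t 37.45 pos [593.8 -52.6  56.7] x [ 0.001 -0.    -1.   ] yang 180.0 F [-1.8  0.8  7.2] w 13.2 q [-0.22  0.64  1.53  0.    0.97 -1.79]
shift [np.float64(-1.446), np.float64(3.123), np.float64(1.753)]
```

View pics/e4.png

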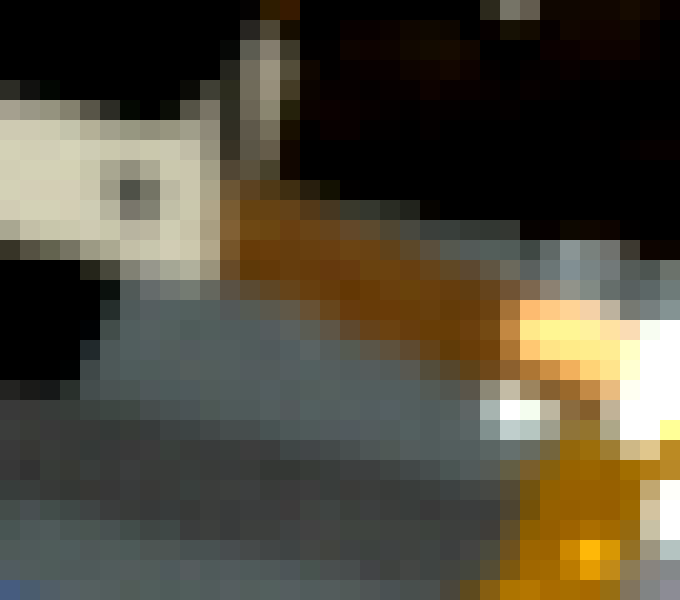

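```bash
python3 - <<'E'
from h import *
import pickle
T,S=pickle.load(open("ts.pkl","rb"))
f=lambda x,y:(310+x/20-.5,172+y/20-.5)
tc=np.array([593.8,0,56.7])
for q,y in [((608,420),-45.6),((480,378),-45.6),((240,282),-45.6),((290,183),-59.6),((500,275),-59.6)]: 
  w=rayy(S,*f(*q),y);print(q,w.round(1),(w-tc).round(1))
E
```

```text
(608, 420) [523.6 -45.6  44. ] [-70.2 -45.6 -12.7]
(480, 378) [543.4 -45.6  46.7] [-50.4 -45.6 -10. ]
(240, 282) [581.  -45.6  55.3] [-12.8 -45.6  -1.4]
(290, 183) [577.8 -59.6  64.1] [-16.  -59.6   7.4]
(500, 275) [544.9 -59.6  55. ] [-48.9 -59.6  -1.7]
```

send_rows(
  series="-1 -0.12 0 0 0;-1 -0.17 0 0 0;-1 -0.17 0.15 0 0;-1 -0.17 0.3 0 0;-1 -0.17 0.45 0 0;-1 -0.17 0.45 0 0",
)

```text
time: 38.2
tool_pos: [579.4, -52.6, 61.0]
tcp_rot: [1.089, 1.57, 2.66]
contact_force: [0.1, 1.0, -0.5]
grip_width: 13.6
```

```bash
python3 en.py e5 310 172
```

```text
t 38.25 pos [579.7 -52.6  61.1] x [ 0.  0. -1.] yang 179.99 F [0.5 0.9 0.3] w 13.5 q [-0.22  0.62  1.57  0.    0.96 -1.79]
shift [np.float64(-1.297), np.float64(2.658), np.float64(1.754)]
```

View pics/e5.png

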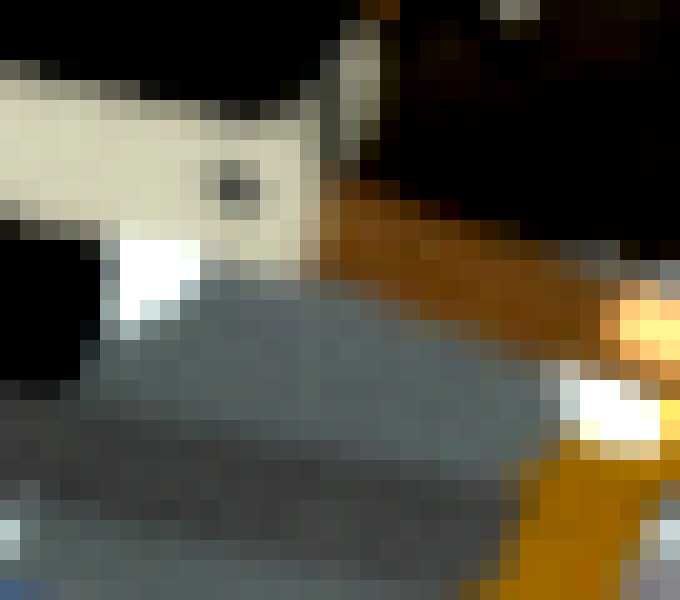

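send_rows(
  series="-1 0 0.1 0 0;-1 0 0.2 0 0;-1 0 0.26 0 0;-1 0 0.26 0 0",
)

```text
time: 38.75
tool_pos: [571.9, -52.6, 61.1]
tcp_rot: [0.404, 1.571, 1.975]
contact_force: [-0.6, -0.6, -0.0]
grip_width: 13.7
```

```bash
python3 en.py e6 322 172
```

```text
t 38.8 pos [572.1 -52.6  61.1] x [ 0.  0. -1.] yang 180.0 F [ 0.4 -0.1 -0.2] w 13.8 q [-0.23  0.61  1.59  0.    0.95 -1.8 ]
shift [np.float64(-1.296), np.float64(2.402), np.float64(1.754)]
```

View pics/e6.png

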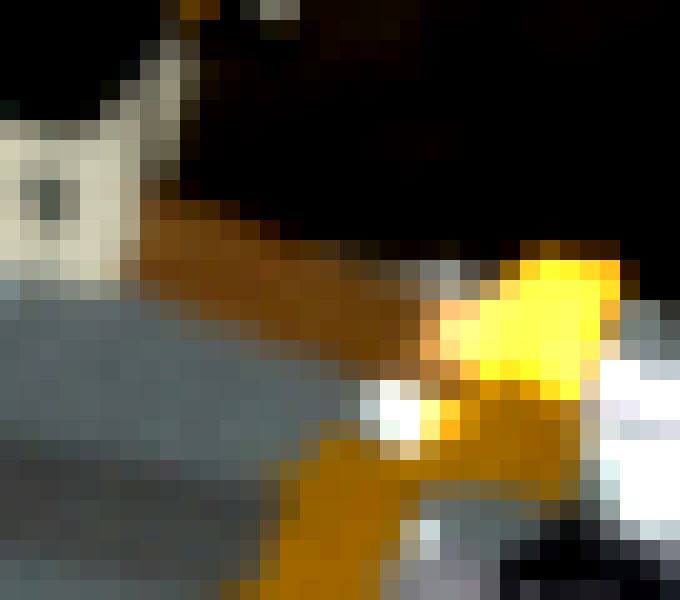

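send_rows(
  series="-1 0 0.1 0 0;-1 0 0.2 0 0;-1 0 0.3 0 0;-1 0 0.4 0 0;-1 0 0.4 0 0",
)

```text
time: 39.42
tool_pos: [560.5, -52.7, 61.4]
tcp_rot: [-1.697, 1.569, -0.126]
contact_force: [5.3, 0.7, 0.1]
grip_width: 13.8
```

```bash
python3 en.py e7 322 172
```

```text
t 39.48 pos [560.5 -52.7  61.3] x [ 0.001 -0.    -1.   ] yang 179.99 F [ 5.7  0.1 -0.7] w 13.5 q [-0.23  0.59  1.62  0.    0.93 -1.8 ]
shift [np.float64(-1.291), np.float64(2.015), np.float64(1.756)]
```

View pics/e7.png

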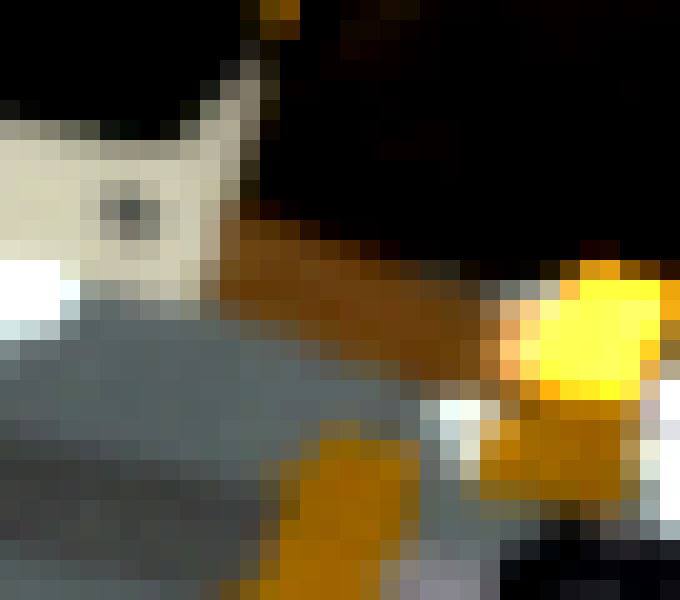

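send_rows(
  series="-1 0 0.1 0 0;-1 0 0.2 0 0;-1 0 0.28 0 0;-1 0.12 0.28 0 0;-1 0.25 0.28 0 0;-1 0.33 0.28 0 0;-1 0.33 0.28 0 0",
)

```text
time: 40.35
tool_pos: [553.1, -52.8, 51.8]
tcp_rot: [-1.71, 1.568, -0.14]
contact_force: [6.7, 0.7, 3.0]
grip_width: 13.6
```

send_rows(
  series="-1 0.05 0 0 0;-1 0.08 0 0 0;-1 0.08 0 0 0",
)

```text
time: 40.72
tool_pos: [553.1, -52.8, 49.6]
tcp_rot: [-1.733, 1.567, -0.162]
contact_force: [7.0, 0.4, 3.1]
grip_width: 13.6
```

```bash
python3 sn.py e8 285 165 70 50 11
```

```text
t 40.77 pos [553.2 -52.9  49.6] x [ 0.003 -0.001 -1.   ] yang 179.99 F [6.8 0.4 3.5] w 13.7 q [-0.23  0.59  1.66  0.    0.89 -1.8 ]
shift [np.float64(-1.688), np.float64(1.766), np.float64(1.761)]
```

View pics/e8.png

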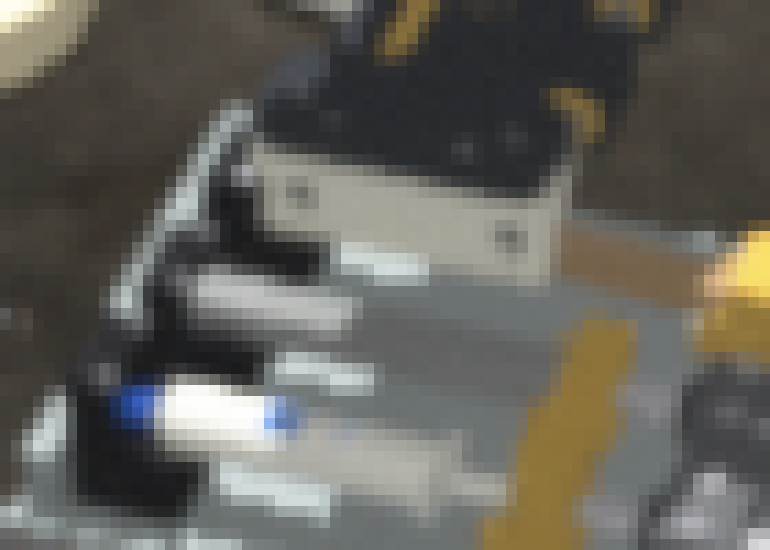

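send_rows(
  series="-1 0.05 0 0 0;-1 0.07 0 0 0;-1 0.07 0 0 0",
)

```text
time: 41.15
tool_pos: [553.2, -52.9, 47.5]
tcp_rot: [-1.73, 1.567, -0.159]
contact_force: [7.6, 0.6, 2.5]
grip_width: 13.8
```

send_rows(
  series="-1 0.05 0 0 0;-1 0.05 0 0 0",
)

```text
time: 41.4
tool_pos: [553.1, -52.8, 45.9]
tcp_rot: [-1.733, 1.568, -0.162]
contact_force: [6.5, -0.2, 1.6]
grip_width: 13.5
```

send_rows(
  series="-1 0.05 0 0 0;-1 0.05 0 0 0",
)

```text
time: 41.65
tool_pos: [553.4, -52.9, 45.2]
tcp_rot: [-1.747, 1.567, -0.176]
contact_force: [5.6, -0.0, 8.1]
grip_width: 13.7
```

send_rows(
  series="-1 0.04 0 0 0;-1 0.04 0 0 0",
)

```text
time: 41.9
tool_pos: [553.6, -52.9, 45.0]
tcp_rot: [-1.754, 1.566, -0.183]
contact_force: [3.2, 0.1, 16.4]
grip_width: 13.8
```

```bash
python3 en.py e9 322 172
```

```text
t 41.95 pos [553.6 -52.9  45. ] x [ 0.005 -0.001 -1.   ] yang 179.99 F [ 2.8  1.1 16.4] w 13.4 q [-0.23  0.6   1.66  0.    0.88 -1.8 ]
shift [np.float64(-1.843), np.float64(1.777), np.float64(1.762)]
```

View pics/e9.png

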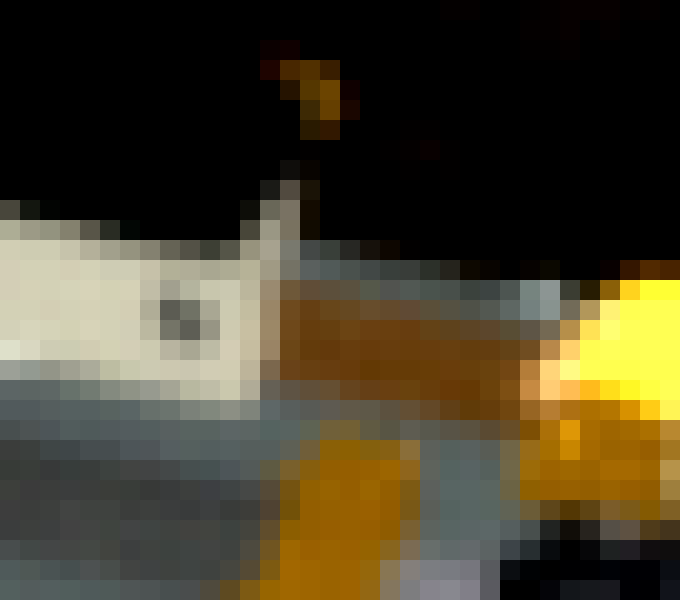

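send_rows(
  series="-1 -0.04 -0.1 0 0;-1 -0.05 -0.2 0 0;-1 -0.05 -0.3 0 0;-1 -0.05 -0.36 0 0;-1 -0.05 -0.36 0 0",
)

```text
time: 42.58
tool_pos: [563.3, -52.8, 45.1]
tcp_rot: [-1.795, 1.569, -0.224]
contact_force: [3.2, -0.2, 7.1]
grip_width: 13.7
```

send_rows(
  series="-1 -0.02 -0.06 0 0;-1 -0.02 -0.08 0 0;-1 -0.02 -0.08 0 0",
)

```text
time: 42.95
tool_pos: [564.8, -52.7, 45.1]
tcp_rot: [2.621, 1.571, -2.092]
contact_force: [2.6, -0.5, 7.6]
grip_width: 13.4
```

send_rows(
  series="-1 0 -0.06 0 0;-1 0 -0.06 0 0",
)

```text
time: 43.2
tool_pos: [564.9, -52.7, 45.1]
tcp_rot: [1.571, 1.567, -3.141]
contact_force: [-3.8, -1.4, 12.2]
grip_width: 14.0
```

Home contact reached; release and lift clear.

send_rows(
  series="-1 -0.04 0.06 0 0;-0.43 -0.04 0.06 0 0;-0.43 -0.04 0.06 0 0;-0.43 -0.04 0.06 0 0;-0.43 -1 0.06 0 0;-0.43 -2.5 0.06 0 0;-0.43 -4 0.06 0 0;-0.43 -4 0.06 0 0",
)

```text
time: 44.2
tool_pos: [566.7, -53.0, 168.2]
tcp_rot: [-1.794, 1.564, -0.223]
contact_force: [0.9, 0.5, -0.1]
grip_width: 26.0
```

```bash
python3 - <<'E'
from h import *
go([460,-250,220],0)
E
```

```text
t 44.2 pos [566.7 -53.  168.2] x [ 0.007 -0.002 -1.   ] yang -180.0 F [ 0.9  0.5 -0.1] w 26.0 q [-0.23  0.47  1.49  0.    1.17 -1.8 ]
shift [np.float64(-1.742), np.float64(3.544), np.float64(-6.569)] turn (deg about world z) -0.0 -> units about tool x 0.001 alt -35.999
```

send_rows(
  series="-0.43 -1.7 3.5 -6.5 0;-0.43 -1.7 3.5 -6.5 0;-0.43 -1.7 3.5 -6.5 0;-0.43 -1.7 3.5 -6.5 0;-0.43 -1.7 3.5 -6.5 0;-0.43 -1.7 3.5 -6.5 0",
)

```text
time: 44.95
tool_pos: [459.6, -246.9, 214.5]
tcp_rot: [0.694, 1.569, 2.265]
contact_force: [-0.0, -0.2, -0.2]
grip_width: 26.0
```

```bash
python3 - <<'E'
from h import *
T=capture("top");S=capture("side")
a=cv2.resize(T["pixels"][180:280,305:385,::-1],None,fx=6,fy=6,interpolation=cv2.INTER_CUBIC)
cv2.imwrite("pics/f1.png",a)
cv2.imwrite("pics/f2.png",cv2.resize(S["pixels"][160:230,270:370,::-1],None,fx=8,fy=8,interpolation=cv2.INTER_CUBIC))
go([500,0,100])
E
```

```text
t 45.05 pos [ 460.  -246.3  214.7] x [-0.001  0.001 -1.   ] yang -179.93 F [0.4 0.2 0.4] w 26.0 q [-0.64  0.35  1.55  0.    1.25 -2.21]
shift [np.float64(3.832), np.float64(-1.348), np.float64(8.203)]
```

View pics/f1.png

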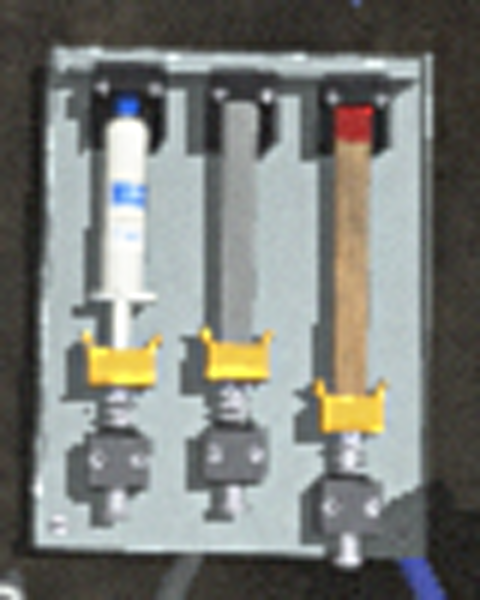

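View pics/f2.png

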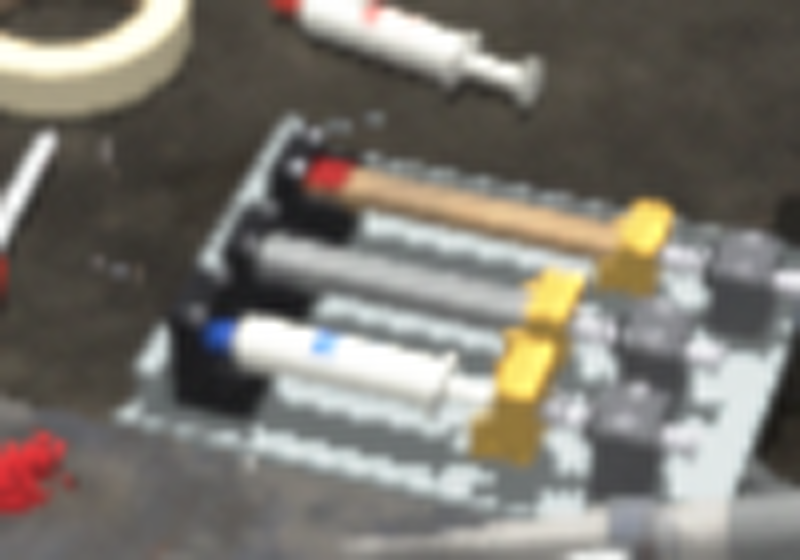

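```bash
python3 - <<'E'
import cv2,numpy as np
a=cv2.imread("pics/c1.png").astype(int);b=cv2.imread("pics/f1.png").astype(int)
for n,x0,x1 in(("paste",85,160),("stone",200,272),("lap",315,388)):
    r=[]
    for im in(a,b):
        m=(im[:,:,2]-im[:,:,0]>90)&(im[:,:,1]-im[:,:,0]>60); m[:, :x0]=0;m[:,x1:]=0;m[:310]=0
        ys=np.where(m)[0]; r.append((np.percentile(ys,98),ys.mean()))
    print(n,r,"shift mm",(r[1][0]-r[0][0])/6*2.45,(r[1][1]-r[0][1])/6*2.45)
E
```

```text
paste [(np.float64(372.0), np.float64(354.3139293139293)), (np.float64(384.0), np.float64(364.6864305610824))] shift mm 4.9 4.2354380092541755
stone [(np.float64(367.0), np.float64(349.6668253212756)), (np.float64(378.0), np.float64(358.98682532936675))] shift mm 4.491666666666667 3.8056666699705497
lap [(np.float64(420.0), np.float64(401.5831533477322)), (np.float64(430.0), np.float64(410.44865082561415))] shift mm 4.083333333333334 3.6200781368017947
```

All three cups sit about 4 mm back, which is their "tool home" value. Handing in.

```bash
python3 -c "
from plant import *
print(close_job())"
```

```text
the job is handed in; nothing more can be done
None
```

All three tools are in the rack: the blue-capped syringe in the left bay, the grey stone in the middle and the wooden lap in the right, placed in that order. I handed the job in at about 45 s, with the gripper empty and well clear of the rack.

**How it was done:** The wrist can't pitch, so I tilted each tool by pivoting it in the fingers. The syringe was pressed first against the rack's side fold and then against its hood. The stone and lap were pressed against their own hoods. Each cup was then pushed back about 16 mm, the tool levelled and slid forward until it met the pocket's far wall, and released.

**Last checks:**
- **Cups:** in the top picture they had moved back about 4.2 mm (paste), 3.8 mm (stone) and 3.6 mm (lap), against 4 mm for home. Using a different edge of the cups gave 4.9, 4.5 and 4.1 mm.
- **Seating:** both cameras show the tools level, with their far ends going under the hoods. I could not see the hidden ends themselves.
- **Other things on the bench:** I didn't move any of them. The red-capped syringe, hex driver and tape roll look unmoved in the pictures. I did not check the marker in the last pictures.

**What went wrong:** The first try at the stone was too low; its end hit the front of the cup and pushed the cup back about 7 mm. I backed off, lifted the stone to measure its tilt, and the second try went in. During tilting the stone also seemed to slip a few millimetres in the fingers. No force reading passed about 25 N, though I only read it at the end of each move.

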